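# Snap the ventilator crank into its stowage clip

## Task

Stow the ventilator's hand crank in its bracket: lay it loosely on top, with the steel shaft across the mouth of the sprung clip and the black grip down in the plain fork at the other corner, and let go of it. Then push the shaft down with your fingertips until it has passed the sprung jaw and sits fully home with the jaw closed over it. Leave the cups, tins and everything else on the ledge where they stand.

Things in the scene. Friction and masses are not known exactly. Their poses are not given: they have to be found in the camera images.
- crank: Loose Z-shaped hand crank, about 0.55 kg, lying flat on the ledge. Origin: underside, below the middle of its arm; z up. Arm: grey bar on edge along y, 180 mm long, 12 mm thick (along x), 30 mm high; pinch it from above across its thickness near the middle, where it balances. Steel shaft at y = -75 mm points to +x, black grip at y = +75 mm points to -x; both axes 15 mm above the underside.
- shaft_mid (a point): On the axis of the crank's shaft, at crank (60, -75, 15) mm; crank's axes. The shaft is bare round steel, 28 mm diameter, from the arm to x = 96 mm, then a 17 mm square drive end to x = 119 mm.
- grip_mid (a point): On the axis of the crank's grip, at crank (-60, 75, 15) mm. The grip is black plastic, 30 mm diameter, from x = -14 to -118 mm; it does not turn on the crank.
- bracket: Fixed steel bracket: grey plate 190 x 215 x 4 mm (x, y) with a sprung clip at one corner and a plain fork at the far corner across it; bare plate between, with room for fingers round the arm. Origin on the ledge, under where the middle of the crank's arm belongs; z up. The stowed crank has the bracket's x and y axes and its origin 33 mm above the bracket's.
- clip_seat (a point): Where shaft_mid is when home: bracket (60, -75, 48) mm, bracket's axes. The clip is 40 mm long along x, 50 mm with the jaw. Its seat is 14 mm below this point. Tall fixed prong on the +y side: inner face 14.8 mm away, upright to 26 mm above this point, then flared outwards to 42 mm above. On the -y side a low prong (top 2 mm below this point) and, outside it, the jaw.
- rest_seat (a point): Where grip_mid belongs: bracket frame (-60, 75, 48) mm, in the plain fork: 28 mm long along x, 36 mm wide inside (along y), floor 15 mm below this point, prongs to 13 mm above it and then flared outwards to 26 mm above it.
- jaw (a joint): Angle of the sprung jaw: 0 = closed (its spring holds it there), grows as the shaft pushes it outwards, to about 0.1 rad as the shaft passes, and springs back to 0 once it is home. It takes about 10 N (6 to 16 N) straight down on the shaft right above the clip to make it pass; the crank's own weight does not.
- cup_a: White ceramic cup without handle, 76 mm across the rim, 72 mm high, standing near the crank; origin under its centre. Must stay where it is.
- cup_b: A second cup of the same kind, standing beside the bracket's plate; origin under its centre. Must stay where it is.
- food_tin: Low round food tin, 68 mm across, 42 mm high, standing in the crook between the crank's arm and shaft, 45 mm or more clear of the arm's side; origin under its centre. Must stay where it is.
- soup_can: Tall food can, 74 mm across, 105 mm high, beside the bracket's plate; origin under its centre. Must stay where it is.
- flask: Steel bottle, 72 mm across, 180 mm high, standing straight ahead of the robot between crank and bracket; origin under its centre. Must stay where it is; carry the crank over it or round it.
- clip_mouth (a point): Where shaft_mid is when the shaft is laid loosely in the clip: bracket (60, -75, 68) mm, 20 mm above home. The shaft then rests on the jaw's roller, against the tall prong; with the grip in its fork the crank slopes 8 degrees, shaft side up.
- roller (a point): Middle of the jaw's steel roller, 8 mm diameter, 42 mm long along x, turning freely; moves with the jaw. Jaw closed: 14.7 mm to -y of clip_seat and 10.3 mm above it. It is level with the top of the seated shaft (62 mm above the ledge) but 10 mm to the side of its middle, so fingertips up to 20 mm wide across the shaft can press it home right above the clip.

How it is judged:
By the outcome, as a careful person would: the job done as asked, in the order asked, and still so for the second after the job is handed in, with the robot touching nothing.
It also fails if it takes over 53 s, if anything falls off the work surface, if the arm or the gripper's body presses on something with over 40 N, if the wrist force passes 120 N, or if a joint passes its speed limit or range.

## Robot

A 6-joint arm with a two-finger parallel gripper is mounted at the origin on the work surface. World frame = base frame: x ahead of the robot, y to its left, z up, the work surface at z = 0. Lengths are in m, angles in degrees, forces in N, time in s.
With the tool pointing down it reaches from about 0.375 to 0.9 m from the base axis. Payload 3.1 kg.
Tool frame: the origin (TCP) lies on the centre line of the jaws, within the pads' length; the fingertips stand 8 mm ahead of it and the grasp point (between the pads) lies 11 mm behind it; y points along the fingers, x is the direction in which the jaws open and shut, and the axes are right-handed (so a half turn about y gives the same grasp; the last joint's range is limited). The gripper opens to 87 mm and grips with 3 to 60 N. Pads are 19 mm wide; open, the fingers measure 117 mm over their backs; the gripper's body (75 mm by 190 mm) begins 51 mm behind the grasp point.
Start: joints at [57.84, 30.224, 82.088, -0, 67.689, -10.227], TCP at [0.233, 0.58, 0.231] pointing down, gripper open.
Joint ranges: [-176.69, 176.69], [-43.24, 126.21], [12.49, 139.97], [-82, 262], [0, 151.66], [-163.58, 163.58]. Speed limits (degrees/s): [159.86, 159.86, 180, 180, 180, 180].

## Interface

Orientations are given as a 3x3 rotation matrix whose columns are the frame's x, y, z axes.
In Python, from rig import read_state, imaging, job, spotter gives the robot as it stands.
- The arm moves only by the tool apply_moves, never from a script. Its argument "steps" is a list of rows, each an object of numbers: "x", "y", "z": the shift along the world's x, y, z in mm; "spin": the turn about the world's z in rad. In form: [{"x": .., "y": .., "z": .., "spin": ..}, ...]. A call has 1 to 12 rows; each row shifts and turns the pose as measured when the row begins; what a row does not reach is not made up. A row lasts 1/10 s, in which the tool goes at most 50 mm and 8.59 degrees, less where a joint would pass 70% of its speed; a pose out of reach is approached as far as the arm can. A call is refused whole if a number of a shift passes 50 or a number of a turn 0.15, either way. A call with a gripper value outside its range is refused whole. "grip" is the finger opening in mm, from 0 to 87, set as the call begins (left out, the last holds). The fingers move at their own pace and stop on an object; the grip force is fixed at half the most. Time passes only in rows, so rows that do not move let the fingers close. It gives the time, the measured TCP pose, the force and the opening at its end, in the units of the state.
- read_state(): the state, without advancing time (a new reading comes with each control period).
- imaging.capture(name): name is "scene" or "top" or "wrist"; returns the picture (480x640x3 uint8, red, green, blue); there is no depth.
- imaging.camera_params(name): a dict with "fov_y" (degrees; the focal length in pixels is half the picture's height over the tangent of half this angle, whatever the lens; pixels are square), "cx", "cy" (the principal point, pixels), "R" (3x3) and "t" (3): a world point X has camera coordinates R X + t. Camera axes: x right, y down, z forward; pixel columns grow to the right and rows downward; lengths in m; the calibration is good to about 2 mm. A picture is of the moment at which its call begins: read the wrist's pose just before it. camera_params takes no time and is no camera call; for the wrist camera it gives the pose at the moment of the call.
- job.hand_in(): hands the job in, once; it reports no verdict.
Trained networks look in the newest picture that a camera, given by its name, has taken for a name from the list of things; names that differ only in an ending like _2 or _b are one class to them, and where a whole thing is asked for, a point or a joint stands for the part that bears it (a point fixed in the world has none). Each returns a list of dicts, best first, with "score" (0 to 1); they miss things now and then, are a little off and sometimes report something else, mostly with a low value. They report only what shows in the picture. A call takes as long as a camera call.
- spotter.cut_out(name, camera): "mask" (480x640 bool, what is visible of it) and "rect" ([left, top, width, height] in pixels, round what is visible of it).
The state is a dict: "time_s": time; "joint_positions": joint angles; "qvel": joint speeds; "tau": joint torques, N m; "position": TCP position; "tcp_rot": TCP orientation; "force": force on the tool from outside, world axes, zero at the start; "moment": the same for the moment, N m; "opening": opening from 0.0 (shut) to 1.0 (fully open).
Only numpy, scipy, OpenCV 4.12 (cv2) and the standard library are available. Lean on these libraries where they do the work, as an engineer would, in place of code of your own. Each camera call takes 0.05 s, during which the arm holds its last target.

## Working session

There is one attempt and no reset: what is moved stays moved. The work goes in short steps, Python scripts to look and compute and a tool call to move; the robot and the scene stay as the last step left them, time stands still between calls to the robot, and variables do not carry over. Pictures are saved under pics/ and viewed, and the job is handed in when it is done.

Besides the shell and the picture viewer there is one more tool, called by a JSON object that holds its "method" and its "body", one argument or row to a line. apply_moves: Moves the arm, as the interface text tells. Its arguments: {"type":"object","properties":{"steps":{"type":"array"},"grip":{"type":"number"}},"required":["steps"]}

```bash
mkdir -p pics; ls; python3 - <<'E'
from rig import read_state, imaging, job, spotter
import cv2
s=read_state();print(s)
for n in ["scene","top","wrist"]:
    p=imaging.camera_params(n);print(n,p)
    im=imaging.capture(n);cv2.imwrite(f"pics/a_{n}.png",im[:,:,::-1])
E
```

```text
pics
{'time_s': 0.0, 'joint_positions': array([ 5.78397888e+01,  3.02784641e+01,  8.21565663e+01, -9.51969199e-04,
        6.76896865e+01, -1.02274442e+01]), 'qvel': array([-0.02062726,  0.10567454, -0.02343283,  0.00762997,  0.08815058,
        0.04616267]), 'tau': array([-1.61853964e-04, -4.40037632e+01, -1.76592493e+01,  6.32674713e-02,
        5.81607269e-02, -1.83167340e-04]), 'position': array([0.23303759, 0.57915289, 0.22957601]), 'tcp_rot': array([[ 3.73511248e-01, -1.14562917e-03, -9.27624943e-01],
       [ 9.27623171e-01, -1.85091070e-03,  3.73512820e-01],
       [-2.14485812e-03, -9.99997631e-01,  3.71376194e-04]]), 'force': array([-0.43435933, -0.20873336,  0.45823829]), 'moment': array([-0.01353914,  0.08356019, -0.02692288]), 'opening': 0.9987026257006719}
scene {'fov_y': 57.038995152576305, 'cx': 318.20912532370306, 'cy': 237.74482367671501, 'R': array([[ 0.71646984,  0.69752898, -0.01114862],
       [ 0.5746265 , -0.59914098, -0.55752531],
       [-0.39556966,  0.39304377, -0.83008508]]), 't': array([-0.34353456, -0.25796711,  1.44239108])}
top {'fov_y': 49.40018793012252, 'cx': 321.18117391784637, 'cy': 239.72726327436243, 'R': array([[-0.03843816, -0.99925996,  0.00142559],
       [-0.97845922,  0.03734837, -0.20303365],
       [ 0.20283015, -0.00919912, -0.97917072]]), 't': array([-0.00541374,  0.51996632,  1.32964199])}
wrist {'fov_y': 65.75902194668687, 'cx': 325.93412167881746, 'cy': 245.9025880776271, 'R': array([[ 0.37396812,  0.92743814, -0.00251962],
       [ 0.89169171, -0.35880452,  0.2759442 ],
       [ 0.25501712, -0.10544106, -0.96117035]]), 't': array([-0.62315003, -0.03350309,  0.39093449])}
```

View pics/a_scene.png

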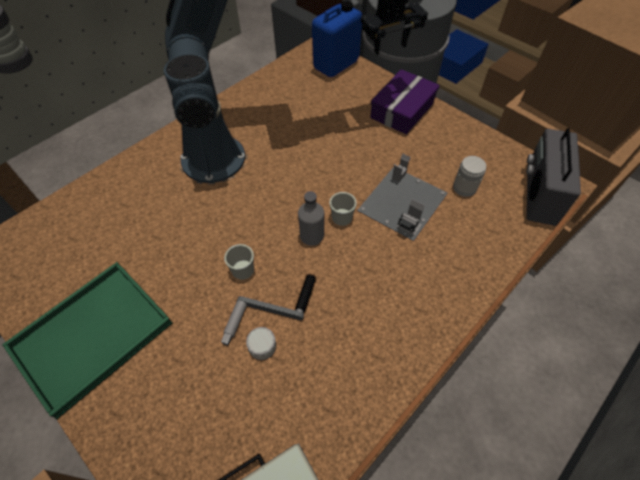

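View pics/a_top.png

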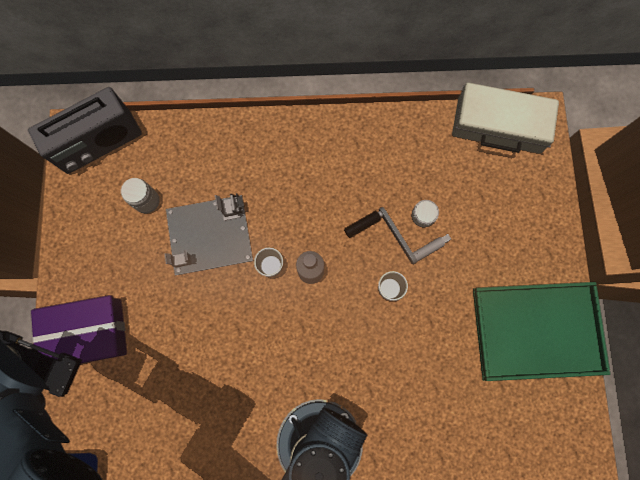

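View pics/a_wrist.png

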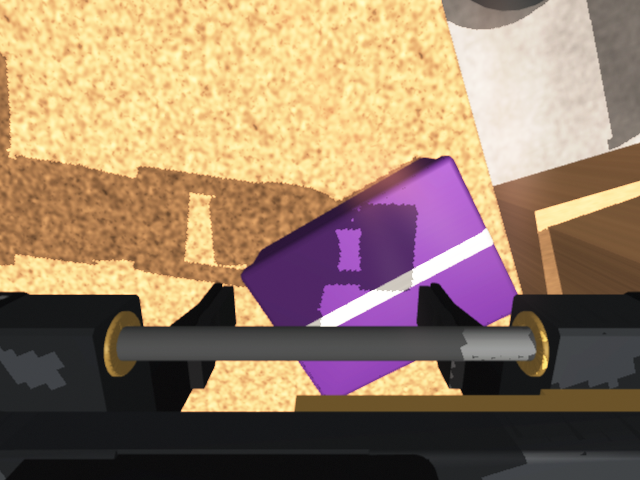

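```bash
cat > h.py <<'E'
import numpy as np, cv2
from rig import read_state, imaging, job, spotter
def K(p):
    f=240/np.tan(np.radians(p["fov_y"])/2); return np.array([[f,0,p["cx"]],[0,f,p["cy"]],[0,0,1]])
def proj(p,X):
    c=np.atleast_2d(X)@p["R"].T+p["t"]; c=c@K(p).T; return c[:,:2]/c[:,2:]
def unproj(p,uv,z):
    d=p["R"].T@np.linalg.solve(K(p),[uv[0],uv[1],1]); o=-p["R"].T@p["t"]
    return o+d*(z-o[2])/d[2]
def T(x,y,yaw,z=0):
    c,s=np.cos(yaw),np.sin(yaw); return lambda P:(np.atleast_2d(P)@np.array([[c,s,0],[-s,c,0],[0,0,1]])+[x,y,z])
def box(x0,x1,y0,y1,z0,z1): return np.array([[a,b,c] for a in(x0,x1) for b in(y0,y1) for c in(z0,z1)])/1e3
def cyl(x0,x1,y,z,r):
    t=np.linspace(0,2*np.pi,24,endpoint=False)
    return np.array([[x,y+r*np.cos(a),z+r*np.sin(a)] for x in(x0,x1) for a in t])/1e3
CR=[box(-6,6,-90,90,0,30),cyl(6,96,-75,15,14),box(96,119,-83.5,-66.5,6.5,23.5),cyl(-118,-14,75,15,15),cyl(-14,-6,75,15,8)]
PL=[box(-95,95,-107.5,107.5,0,4)]
def render(p,parts,f,S=4):
    m=np.zeros((480*S,640*S),np.uint8)
    for P in parts:
        h=cv2.convexHull(((proj(p,f(P))+.5)*S).astype(np.float32)).astype(np.int32)
        cv2.fillConvexPoly(m,h,255)
    return cv2.resize(m,(640,480),interpolation=cv2.INTER_AREA).astype(float)/255
def fit(views,parts,x0):
    from scipy.optimize import minimize
    def cost(v):
        f=T(v[0]/1e3,v[1]/1e3,np.radians(v[2])); c=0
        for p,m in views:
            r=render(p,parts,f); c+=1-np.minimum(r,m).sum()/np.maximum(r,m).sum()
        return c
    b=minimize(cost,x0,method="Nelder-Mead",options=dict(initial_simplex=np.array(x0)+np.vstack([np.zeros(3),np.diag([12,12,6])]),xatol=.05,fatol=1e-5))
    return b.x,b.fun
E
python3 - <<'E'
from h import *
p=imaging.camera_params("top"); q=imaging.camera_params("scene")
for uv in [(414,261),(381,211),(448,238),(347,233)]: print(unproj(p,uv,.03).round(3))
a,b=unproj(p,(414,261),.03),unproj(p,(381,211),.03)
c=(a+b)/2; yaw=np.degrees(np.arctan2(*(b-a)[1::-1]))-90
imaging.capture("top");imaging.capture("scene")
V=[]
for n,pp in(("top",p),("scene",q)):
    r=spotter.cut_out("crank",n); print(n,[(k["score"],k["rect"]) for k in r])
    V.append((pp,r[0]["mask"].astype(float)))
for vv in ([V[0]],[V[1]],V): print(fit(vv,CR,[c[0]*1e3,c[1]*1e3,yaw]))
for n in["bracket","cup_a","food_tin","soup_can","flask"]:
    r=spotter.cut_out(n,"top"); print(n,[(round(k["score"],2),k["rect"]) for k in r])
    if n=="bracket": np.save("brtop.npy",r[0]["mask"])
u,v=unproj(p,(232,207),.05),unproj(p,(180,260),.05); print(u,v)
E
```

```text
[ 0.457 -0.271  0.03 ]
[ 0.598 -0.192  0.03 ]
[ 0.516 -0.368  0.03 ]
[ 0.54  -0.096  0.03 ]
top [(0.68, [345.2, 206.4, 103.5, 57.8])]
scene [(0.61, [224.2, 271.2, 94.3, 71.9])]
(array([ 533.64699615, -234.07625677,  -62.03923625]), np.float64(0.07886129331811265))
(array([ 532.82715543, -231.4241212 ,  -61.89069583]), np.float64(0.08506519866533335))
(array([ 533.2578341 , -233.22087397,  -61.93939347]), np.float64(0.19876620422645075))
bracket [(0.69, [164.5, 194.9, 90.0, 78.9]), (0.6, [255.4, 249.5, 27.8, 24.0]), (0.44, [296.4, 250.0, 27.9, 33.2])]
cup_a [(0.84, [253.7, 247.5, 30.4, 28.3]), (0.82, [378.8, 271.0, 28.0, 30.5]), (0.37, [164.1, 193.8, 88.5, 81.3])]
food_tin [(0.59, [414.3, 201.4, 22.2, 24.8]), (0.17, [166.9, 192.4, 88.5, 82.0])]
soup_can [(0.63, [123.1, 178.8, 34.7, 32.1])]
flask [(0.73, [298.5, 251.2, 27.5, 32.5]), (0.47, [124.8, 179.2, 33.8, 30.4])]
[0.61911194 0.21103108 0.05      ] [0.47974975 0.34844799 0.05      ]
```

```bash
python3 - <<'E'
from h import *
s=read_state();p=imaging.camera_params("wrist")
o=-p["R"].T@p["t"];print(o-s["position"], s["tcp_rot"].T@(o-s["position"]), s["tcp_rot"].T@p["R"][2], s["time_s"])
p=imaging.camera_params("top")
m=np.load("brtop.npy").astype(float)
print(fit([(p,m)],PL,[550,280,7]))
for n,uv in(("flask",(312,268)),("cupb",(269,268)),("cupa",(392,290)),("tin",(426,216)),("soup",(145,200))): print(n,unproj(p,uv,.02).round(3))
E
```

```text
[-0.07002762  0.02765699  0.15374164] [-0.00049961 -0.15374207  0.07528875] [-7.02196135e-04  9.61080076e-01 -2.76269060e-01] 0.6
(array([558.36871524, 283.63226184,   8.01088364]), np.float64(0.049806955957573784))
flask [0.45  0.002 0.02 ]
cupb [0.454 0.117 0.02 ]
cupa [ 0.382 -0.209  0.02 ]
tin [ 0.582 -0.315  0.02 ]
soup [0.657 0.456 0.02 ]
```

{"method": "apply_moves", "body": {
  "steps": [
    {"x": 33, "y": -37, "z": 0, "spin": -0.107},
    {"x": 33, "y": -37, "z": 0, "spin": -0.107},
    {"x": 33, "y": -37, "z": 0, "spin": -0.107},
    {"x": 33, "y": -37, "z": 0, "spin": -0.107},
    {"x": 33, "y": -37, "z": 0, "spin": -0.107},
    {"x": 33, "y": -37, "z": 0, "spin": -0.107},
    {"x": 33, "y": -37, "z": 0, "spin": -0.107},
    {"x": 33, "y": -37, "z": 0, "spin": -0.107},
    {"x": 33, "y": -37, "z": 0, "spin": -0.107},
    {"x": 33, "y": -37, "z": 0, "spin": -0.107},
    {"x": 0, "y": 0, "z": 0, "spin": 0},
    {"x": 0, "y": 0, "z": 0, "spin": 0}
  ]
}}

```text
time_s: 1.8
position: [0.5688, 0.2024, 0.2327]
tcp_rot: [[0.997, 0.013, -0.077], [0.077, 0.002, 0.997], [0.013, -1.0, 0.001]]
force: [0.3, -0.2, 0.1]
opening: 0.996
```

```bash
cat > look.py <<'E'
import sys; from h import *
s=read_state();p=imaging.camera_params("wrist");im=imaging.capture("wrist")
n=sys.argv[1];cv2.imwrite(f"pics/{n}.png",im[:,:,::-1]);np.savez(f"{n}.npz",**p)
print(s["time_s"],s["position"].round(4),np.degrees(np.arctan2(s["tcp_rot"][1,0],s["tcp_rot"][0,0])).round(2),s["force"].round(1),s["opening"],abs(s["qvel"]).max().round(2))
E
python3 look.py br1
```

```text
1.8 [0.5688 0.2024 0.2327] 4.44 [ 0.3 -0.2  0.1] 0.9963889103312012 2.62
```

View pics/br1.png

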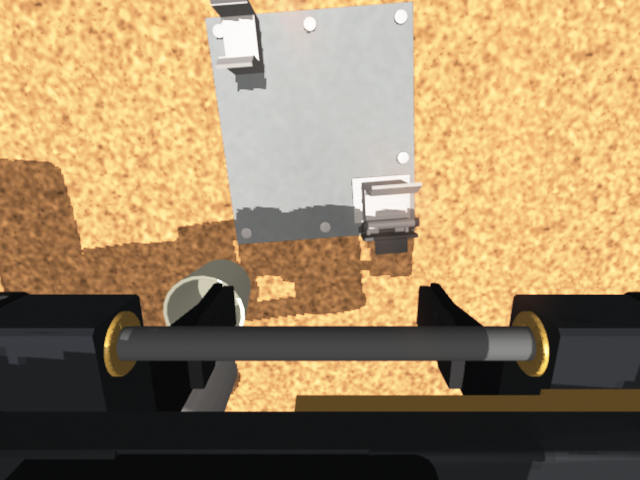

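```bash
python3 look.py br2; python3 - <<'E'
from h import *
p=dict(np.load("br2.npz"))
b=np.load("brtop.npy")
im=cv2.imread("pics/br2.png")
c=cv2.resize(im[0:260,190:430],None,fx=3,fy=2.3*0+3,interpolation=cv2.INTER_CUBIC)
cv2.imwrite("pics/br2c.png",cv2.resize(im[160:260,330:430],None,fx=6,fy=6,interpolation=cv2.INTER_CUBIC))
cv2.imwrite("pics/br2d.png",cv2.resize(im[0:100,190:290],None,fx=6,fy=6,interpolation=cv2.INTER_CUBIC))
C=[unproj(p,u,.004) for u in((208,14),(413,3),(413,240),(238,244))]
for i in range(4): print(C[i].round(4), np.linalg.norm(C[i]-C[i-1]).round(4))
f=T(.5584,.2836,np.radians(8.0))
pts={'pl':box(-95,95,-107.5,107.5,4,4)[::2]}
for k,P in dict(TL=[-95,107.5,4],TR=[95,107.5,4],BR=[95,-107.5,4],BL=[-95,-107.5,4],prong_top1=[40,-60.2,74],prong_top2=[80,-60.2,74],roll1=[39,-89.7,58.3],roll2=[81,-89.7,58.3]).items(): print(k,proj(p,f(np.array(P)/1e3)).round(1))
E
```

```text
1.85 [0.5692 0.2024 0.2328] 4.49 [ 0.4 -0.4  0.1] 1.0020780272797885 1.95
[0.4519 0.3777 0.004 ] 0.2167
[0.6362 0.4017 0.004 ] 0.1858
[0.6679 0.1812 0.004 ] 0.2228
[0.4816 0.163  0.004 ] 0.1871
TL [[205.2  14.8]]
TR [[414.7   1.1]]
BR [[413.8 231.7]]
BL [[235.8 243. ]]
prong_top1 [[369.3 201.5]]
prong_top2 [[416.4 198.5]]
roll1 [[367.  230.9]]
roll2 [[413. 228.]]
```

View pics/br2c.png

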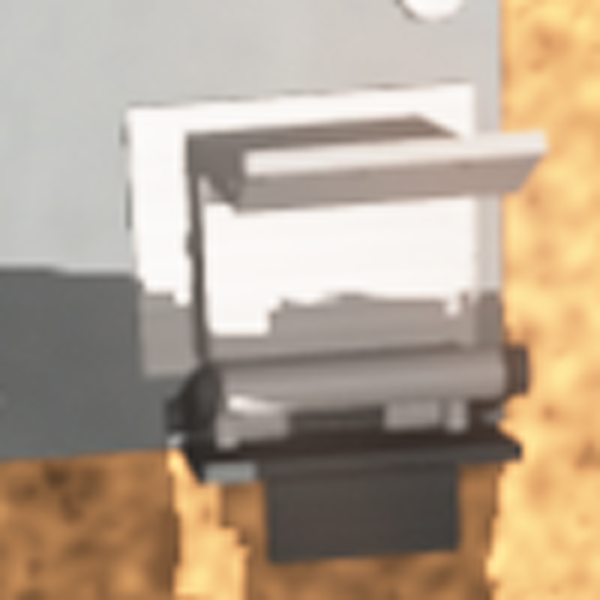

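View pics/br2d.png

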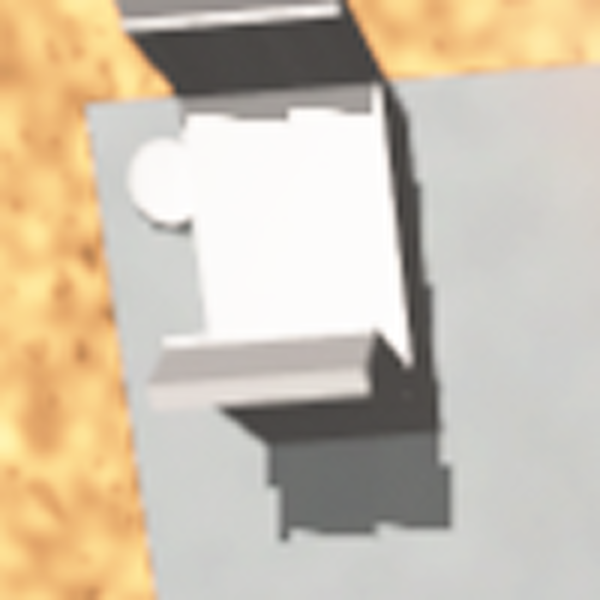

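{"method": "apply_moves", "body": {
  "steps": [
    {"x": 25, "y": -38, "z": -25, "spin": 0.03},
    {"x": 25, "y": -38, "z": -25, "spin": 0.03},
    {"x": 0, "y": 0, "z": 0, "spin": 0},
    {"x": 0, "y": 0, "z": 0, "spin": 0},
    {"x": 0, "y": 0, "z": 0, "spin": 0}
  ]
}}

```text
time_s: 2.4
position: [0.6145, 0.1359, 0.1839]
tcp_rot: [[0.988, 0.014, -0.156], [0.156, 0.005, 0.988], [0.015, -1.0, 0.003]]
force: [-0.2, -1.0, 0.4]
opening: 1.005
```

```bash
python3 look.py br3; python3 - <<'E'
import cv2
im=cv2.imread("pics/br3.png")
cv2.imwrite("pics/br3c.png",cv2.resize(im[90:240,240:390],None,fx=4,fy=4,interpolation=cv2.INTER_CUBIC))
E
```

```text
2.4 [0.6145 0.1359 0.1839] 8.96 [-0.2 -1.   0.4] 1.0049545959065265 1.38
```

View pics/br3.png

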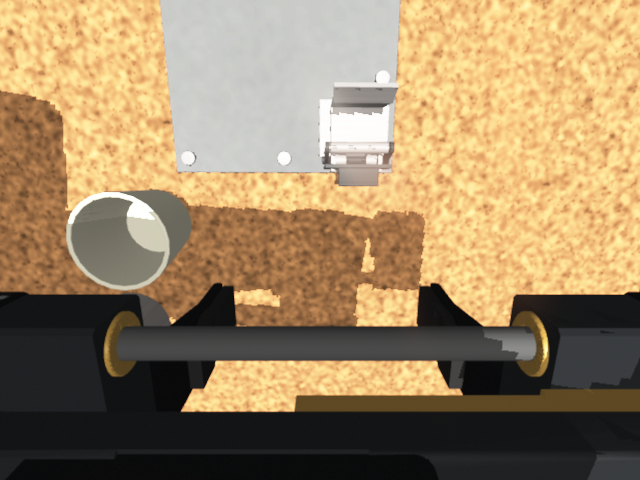

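View pics/br3c.png

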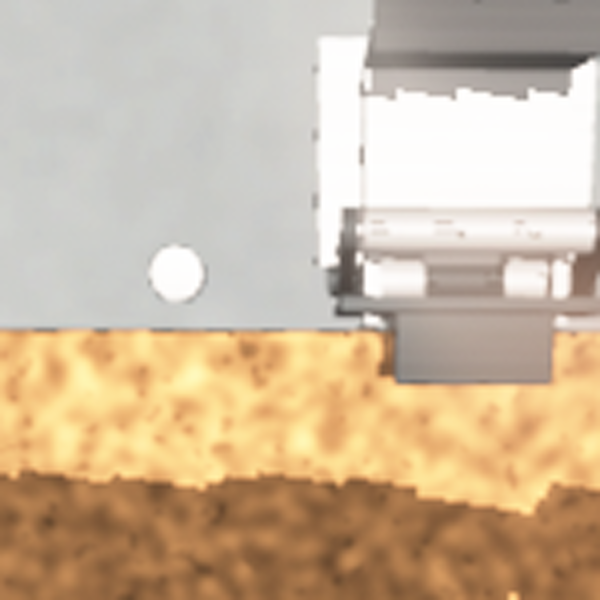

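```bash
python3 - <<'E'
from h import *
from scipy.optimize import least_squares
p2=dict(np.load("br2.npz"));p3=dict(np.load("br3.npz"))
A=[39,-89.7,58.3];B=[81,-89.7,58.3];C=[40,-60.2,74]
obs=[(p2,A,(366.3,224.2)),(p2,B,(413.8,221.5)),(p3,A,(330.5,147.2)),(p3,B,(389.2,147.0)),(p2,C,(370,195)),(p3,C,(332.5,106.3)),
]
# plate corners with offset
TL,TR,BL=[-95,107.5,4],[95,107.5,4],[-95,-107.5,4]
ob2=[(p2,TL,(204.7,17)),(p2,TR,(413,3)),(p2,BL,(238,244)),(p3,BL,(178,172))]
def F(v,full=True):
    f=T(v[0],v[1],v[2]);r=[]
    for p,P,u in obs: r+=list(proj(p,f(np.array(P)/1e3))[0]-u)
    for p,P,u in ob2: r+=list(proj(p,f(np.array(P)/1e3+[v[3],v[4],0]))[0]-u)
    return r
s=least_squares(F,[.558,.284,.14,0,0],loss="soft_l1",x_scale=.01)
print(s.x*1e3,np.degrees(s.x[2]));print(np.array(F(s.x)).reshape(-1,2).round(1))
f=T(*s.x[:3])
for n,P in dict(forkbend=[[-74,57,61],[-46,57,61]],farbend=[[-74,93,61],[-46,93,61]],floor=[[-74,57,33],[-46,57,33],[-74,93,33]]).items():
    print(n,((proj(p2,f(np.array(P)/1e3))-[190,0])*6).round(0).tolist())
E
```

```text
[557.09840231 288.47076863 149.95670036   0.94049878  -5.80260388] 8.591886040546438
[[ 0.8  0.9]
 [-0.4  0.2]
 [ 0.3 -0.1]
 [-0.8  0.5]
 [-0.9  0.1]
 [ 0.9 -4.6]
 [-0.   0. ]
 [ 0.9 -2.1]
 [-0.6  0.5]
 [-0.3  0.9]]
forkbend [[166.0, 336.0], [377.0, 320.0]]
farbend [[122.0, 26.0], [341.0, 9.0]]
floor [[217.0, 378.0], [411.0, 363.0], [179.0, 96.0]]
```

{"method": "apply_moves", "body": {
  "steps": [
    {"x": 0, "y": -20, "z": 30, "spin": -0.13},
    {"x": 0, "y": -40, "z": 24, "spin": -0.13},
    {"x": -10, "y": -40, "z": 0, "spin": -0.13},
    {"x": -18, "y": -45, "z": 0, "spin": -0.13},
    {"x": -18, "y": -45, "z": 0, "spin": -0.13},
    {"x": -18, "y": -45, "z": 0, "spin": -0.13},
    {"x": -18, "y": -45, "z": 0, "spin": -0.13},
    {"x": -18, "y": -45, "z": 0, "spin": -0.13},
    {"x": -18, "y": -45, "z": 0, "spin": -0.13},
    {"x": -18, "y": -40, "z": 0, "spin": -0.1},
    {"x": 0, "y": 0, "z": 0, "spin": 0},
    {"x": 0, "y": 0, "z": 0, "spin": 0}
  ]
}}

```text
time_s: 3.65
position: [0.473, -0.2688, 0.2525]
tcp_rot: [[0.421, 0.029, 0.907], [-0.906, -0.027, 0.421], [0.037, -0.999, 0.015]]
force: [0.1, 0.0, -0.0]
opening: 1.002
```

```bash
python3 look.py cr1; python3 - <<'E'
from h import *
r=spotter.cut_out("crank","wrist");print([(k["score"],k["rect"]) for k in r])
p=dict(np.load("cr1.npz"))
m=r[0]["mask"].astype(float); x,c=fit([(p,m)],CR,[533,-233,-62]);print(x,c)
im=cv2.imread("pics/cr1.png")
R=(render(p,CR,T(x[0]/1e3,x[1]/1e3,np.radians(x[2])))>.5).astype(np.uint8)
cs,_=cv2.findContours(R,cv2.RETR_EXTERNAL,cv2.CHAIN_APPROX_NONE);cv2.drawContours(im,cs,-1,(0,255,0),1)
cv2.imwrite("pics/cr1f.png",im)
E
```

```text
3.65 [ 0.473  -0.2688  0.2525] -65.1 [ 0.1  0.  -0. ] 1.0021679159749912 1.31
[(0.68, [178.4, 50.1, 246.9, 185.0])]
[ 533.31080542 -233.29649605  -61.8550792 ] 0.054287705070521386
```

View pics/cr1f.png

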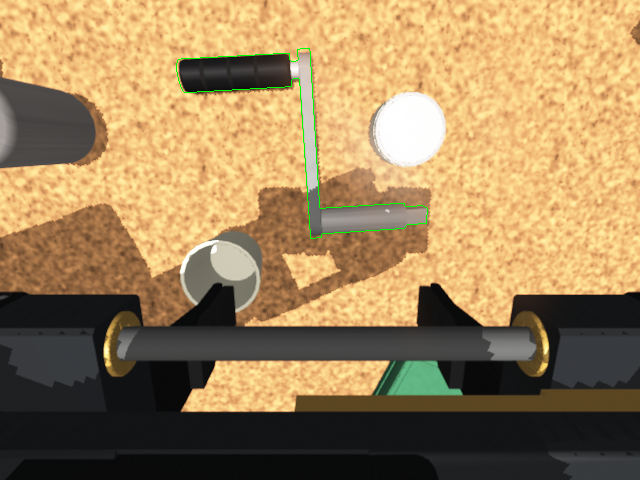

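{"method": "apply_moves", "body": {
  "grip": 50,
  "steps": [
    {"x": 20, "y": 12, "z": -20, "spin": 0.02},
    {"x": 20, "y": 12, "z": -30, "spin": 0.02},
    {"x": 20, "y": 12, "z": -30, "spin": 0.017},
    {"x": 0, "y": 0, "z": -30, "spin": 0},
    {"x": 0, "y": 0, "z": 0, "spin": 0},
    {"x": 0, "y": 0, "z": 0, "spin": 0}
  ]
}}

```text
time_s: 4.35
position: [0.541, -0.2199, 0.1428]
tcp_rot: [[0.492, 0.037, 0.87], [-0.87, -0.028, 0.493], [0.043, -0.999, 0.019]]
force: [-0.6, -0.7, 0.9]
opening: 0.601
```

```bash
python3 look.py cr2;python3 -c "
from h import *
print(read_state()['tcp_rot'].round(3))"
```

```text
4.35 [ 0.541  -0.2199  0.1428] -60.53 [-0.6 -0.7  0.9] 0.6014664411571833 1.55
[[ 0.491  0.037  0.87 ]
 [-0.87  -0.028  0.492]
 [ 0.042 -0.999  0.018]]
```

View pics/cr2.png

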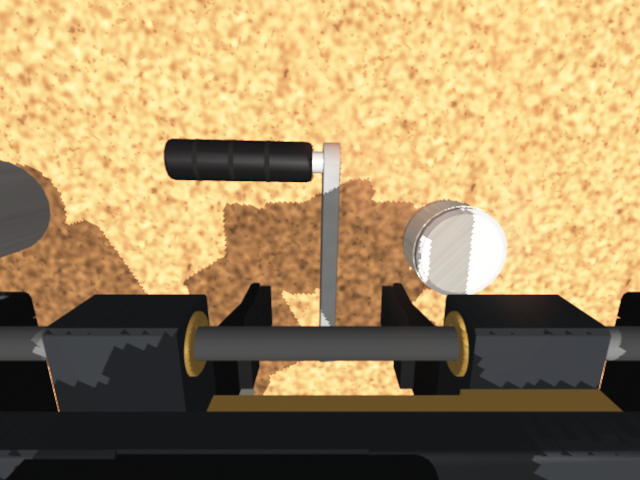

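{"method": "apply_moves", "body": {
  "steps": [
    {"x": -4, "y": -7, "z": -25, "spin": -0.012},
    {"x": -3, "y": -5, "z": -25, "spin": -0.01},
    {"x": 0, "y": 0, "z": -20, "spin": 0},
    {"x": 0, "y": 0, "z": 0, "spin": 0},
    {"x": 0, "y": 0, "z": 0, "spin": 0}
  ]
}}

```text
time_s: 4.9
position: [0.539, -0.2348, 0.0816]
tcp_rot: [[0.472, 0.052, 0.88], [-0.879, -0.039, 0.474], [0.059, -0.998, 0.027]]
force: [-0.5, -0.4, -0.2]
opening: 0.575
```

```bash
python3 look.py cr3;python3 -c "
from h import *
print(read_state()['tcp_rot'].round(3))"
```

```text
4.9 [ 0.539  -0.2348  0.0816] -61.77 [-0.5 -0.4 -0.2] 0.5746476977551055 0.49
[[ 0.472  0.052  0.88 ]
 [-0.879 -0.039  0.474]
 [ 0.059 -0.998  0.027]]
```

View pics/cr3.png

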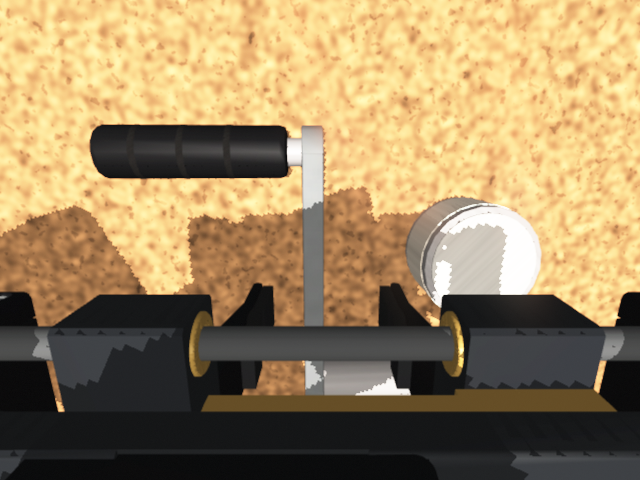

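{"method": "apply_moves", "body": {
  "steps": [
    {"x": 0, "y": 0, "z": 0, "spin": 0},
    {"x": 0, "y": 0, "z": 0, "spin": 0},
    {"x": 0, "y": 0, "z": 0, "spin": 0}
  ]
}}

```text
time_s: 5.25
position: [0.541, -0.2358, 0.0858]
tcp_rot: [[0.472, 0.058, 0.88], [-0.879, -0.043, 0.475], [0.065, -0.997, 0.03]]
force: [0.2, -0.5, 0.4]
opening: 0.571
```

```bash
python3 -c "
from h import *
s=read_state();j=s['joint_positions'];print(j.round(2),j[[1,2,4]].sum(),s['qvel'].round(2),s['tau'].round(1),s['position'].round(4))"
```

```text
[-34.31  37.77  96.92  -0.26  41.19  27.58] 175.87613491757847 [ 0.06 -0.8  -0.33  0.05  0.18 -0.04] [ -0.  -43.3 -11.3   0.1  -0.3   0. ] [ 0.541  -0.2358  0.0858]
```

{"method": "apply_moves", "body": {
  "steps": [
    {"x": -4, "y": 1, "z": -30, "spin": 0}
  ]
}}

```text
time_s: 5.35
position: [0.5409, -0.2373, 0.0597]
tcp_rot: [[0.472, 0.068, 0.879], [-0.878, -0.05, 0.475], [0.076, -0.996, 0.036]]
force: [0.3, -0.6, -0.1]
opening: 0.573
```

```bash
python3 -c "
from h import *
for i in range(3):
  s=read_state();j=s['joint_positions'];print(s['time_s'],j.round(2),j[[1,2,4]].sum(),s['qvel'].round(2),s['tau'].round(1),s['position'].round(4));imaging.capture('top')"
```

```text
5.35 [-34.43  40.11  98.    -0.26  37.08  27.45] 175.19381175853076 [ -1.73  28.67  15.29  -0.27 -41.22  -1.44] [  0.6 -47.   -9.6   0.1   0.6   0. ] [ 0.5409 -0.2373  0.0597]
5.4 [-34.47  40.62  98.4   -0.28  37.01  27.44] 176.0208570913334 [ 0.08  0.25  2.62 -0.12  8.71  0.08] [  0.3 -54.2 -14.9   0.1  -1.1   0. ] [ 0.5357 -0.2342  0.0533]
5.45 [-34.46  40.56  98.41  -0.27  37.27  27.45] 176.23031512024096 [ 0.26 -1.62 -1.25  0.19  2.18  0.12] [ -0.3 -44.3 -11.2   0.   -0.7   0. ] [ 0.5347 -0.2334  0.0538]
```

{"method": "apply_moves", "body": {
  "steps": [
    {"x": 0, "y": 0, "z": 35, "spin": 0},
    {"x": 0, "y": 0, "z": 35, "spin": 0},
    {"x": 0, "y": 0, "z": 35, "spin": 0}
  ]
}}

```text
time_s: 5.8
position: [0.5324, -0.2318, 0.1589]
tcp_rot: [[0.473, 0.044, 0.88], [-0.88, -0.033, 0.474], [0.05, -0.998, 0.023]]
force: [1.1, -0.0, -0.5]
opening: 0.574
```

```bash
cat > st.py <<'E'
from h import *
import sys
n=int(sys.argv[1]) if len(sys.argv)>1 else 3
for i in range(n+1):
  s=read_state();j=s['joint_positions'];R=s['tcp_rot']
  if i in(0,n): print(s['time_s'],j[[1,2,4]].sum().round(2),'jz',R[2,0].round(3),'tz',R[2,2].round(3),'yaw',np.degrees(np.arctan2(R[1,0],R[0,0])).round(2),s['position'].round(4),s['force'].round(1),s['opening'].round(3))
  if i<n: imaging.capture('top')
E
python3 st.py 3
```

```text
Traceback (most recent call last):
  File "st.py", line 6, in <module>
    if i in(0,n): print(s['time_s'],j[[1,2,4]].sum().round(2),'jz',R[2,0].round(3),'tz',R[2,2].round(3),'yaw',np.degrees(np.arctan2(R[1,0],R[0,0])).round(2),s['position'].round(4),s['force'].round(1),s['opening'].round(3))
                                                                                                                                                                                                        ^^^^^^^^^^^^^^^^^^
AttributeError: 'float' object has no attribute 'round'
```

```bash
sed -i "s/s\['opening'\].round(3)/round(s['opening'],3)/" st.py; python3 st.py 2
```

```text
5.8 176.85 jz 0.05 tz 0.023 yaw -61.75 [ 0.5324 -0.2318  0.1589] [ 1.1 -0.  -0.5] 0.574
5.9 176.08 jz 0.062 tz 0.029 yaw -61.75 [ 0.5363 -0.2341  0.1636] [0.3 0.2 0.2] 0.572
```

{"method": "apply_moves", "body": {
  "steps": [
    {"x": 0, "y": 0, "z": 40, "spin": 0},
    {"x": 0, "y": 0, "z": 40, "spin": 0},
    {"x": 0, "y": 0, "z": 40, "spin": 0},
    {"x": 0, "y": 0, "z": 40, "spin": 0}
  ]
}}

```text
time_s: 6.3
position: [0.5316, -0.2309, 0.3245]
tcp_rot: [[0.473, 0.043, 0.88], [-0.88, -0.033, 0.474], [0.05, -0.999, 0.023]]
force: [1.6, -0.9, -0.8]
opening: 0.575
```

```bash
python3 st.py 3
```

```text
6.3 176.88 jz 0.05 tz 0.023 yaw -61.74 [ 0.5316 -0.2309  0.3245] [ 1.6 -0.9 -0.8] 0.575
6.45 176.41 jz 0.057 tz 0.026 yaw -61.74 [ 0.5335 -0.2321  0.3265] [ 0.2 -0.6 -0. ] 0.57
```

{"method": "apply_moves", "body": {
  "steps": [
    {"x": 0, "y": 0, "z": -50, "spin": 0}
  ]
}}

```text
time_s: 6.55
position: [0.5375, -0.2346, 0.2823]
tcp_rot: [[0.472, 0.064, 0.879], [-0.879, -0.047, 0.475], [0.071, -0.997, 0.034]]
force: [1.3, -1.8, -0.3]
opening: 0.574
```

```bash
python3 st.py 3
```

```text
6.55 175.47 jz 0.071 tz 0.034 yaw -61.76 [ 0.5375 -0.2346  0.2823] [ 1.3 -1.8 -0.3] 0.574
6.7 177.05 jz 0.047 tz 0.021 yaw -61.73 [ 0.5305 -0.23    0.2726] [-0.3 -0.7  0.6] 0.579
```

{"method": "apply_moves", "body": {
  "steps": [
    {"x": 0, "y": 0, "z": -50, "spin": 0}
  ]
}}

```text
time_s: 6.8
position: [0.5354, -0.2332, 0.2321]
tcp_rot: [[0.473, 0.053, 0.88], [-0.879, -0.04, 0.475], [0.06, -0.998, 0.028]]
force: [1.8, -0.9, -0.0]
opening: 0.574
```

```bash
python3 st.py 3
```

```text
6.8 176.19 jz 0.06 tz 0.028 yaw -61.74 [ 0.5354 -0.2332  0.2321] [ 1.8 -0.9 -0. ] 0.574
6.95 177.5 jz 0.04 tz 0.018 yaw -61.72 [ 0.5289 -0.229   0.2246] [-0.5  0.9 -0.1] 0.572
```

{"method": "apply_moves", "body": {
  "steps": [
    {"x": 3, "y": -3, "z": -50, "spin": 0}
  ]
}}

```text
time_s: 7.05
position: [0.5376, -0.2354, 0.1838]
tcp_rot: [[0.473, 0.049, 0.88], [-0.879, -0.037, 0.475], [0.056, -0.998, 0.026]]
force: [2.1, -0.9, -0.5]
opening: 0.573
```

```bash
python3 st.py 3
```

```text
7.05 176.48 jz 0.056 tz 0.026 yaw -61.72 [ 0.5376 -0.2354  0.1838] [ 2.1 -0.9 -0.5] 0.573
7.2 177.8 jz 0.035 tz 0.015 yaw -61.72 [ 0.5309 -0.2313  0.1759] [0.9 0.4 1.2] 0.573
```

{"method": "apply_moves", "body": {
  "steps": [
    {"x": 5, "y": -3, "z": -50, "spin": 0}
  ]
}}

```text
time_s: 7.3
position: [0.5418, -0.2379, 0.1349]
tcp_rot: [[0.473, 0.045, 0.88], [-0.88, -0.034, 0.475], [0.052, -0.998, 0.024]]
force: [1.6, -1.4, -0.6]
opening: 0.574
```

```bash
python3 st.py 3
```

```text
7.3 176.75 jz 0.052 tz 0.024 yaw -61.73 [ 0.5418 -0.2379  0.1349] [ 1.6 -1.4 -0.6] 0.574
7.45 178.04 jz 0.032 tz 0.013 yaw -61.71 [ 0.5352 -0.2338  0.1267] [-0.1  0.1  1.1] 0.578
```

{"method": "apply_moves", "body": {
  "steps": [
    {"x": -1, "y": 0, "z": -45, "spin": 0}
  ]
}}

```text
time_s: 7.55
position: [0.5405, -0.2377, 0.0897]
tcp_rot: [[0.473, 0.042, 0.88], [-0.88, -0.032, 0.475], [0.048, -0.999, 0.022]]
force: [1.8, -0.5, -0.5]
opening: 0.576
```

```bash
python3 st.py 3
```

```text
7.55 176.97 jz 0.048 tz 0.022 yaw -61.71 [ 0.5405 -0.2377  0.0897] [ 1.8 -0.5 -0.5] 0.576
7.7 178.13 jz 0.03 tz 0.013 yaw -61.71 [ 0.5337 -0.2334  0.0831] [-0.1 -0.6  0.4] 0.57
```

{"method": "apply_moves", "body": {
  "steps": [
    {"x": 0, "y": 0, "z": -45, "spin": 0}
  ]
}}

```text
time_s: 7.8
position: [0.5399, -0.2373, 0.0463]
tcp_rot: [[0.473, 0.041, 0.88], [-0.88, -0.031, 0.475], [0.046, -0.999, 0.021]]
force: [0.3, -1.1, -0.3]
opening: 0.574
```

```bash
python3 st.py 3
```

```text
7.8 177.08 jz 0.046 tz 0.021 yaw -61.71 [ 0.5399 -0.2373  0.0463] [ 0.3 -1.1 -0.3] 0.574
7.95 178.22 jz 0.029 tz 0.012 yaw -61.7 [ 0.5334 -0.2331  0.0396] [-0.4 -0.7  0.4] 0.572
```

{"method": "apply_moves", "body": {
  "steps": [
    {"x": 0, "y": 0, "z": -26, "spin": 0}
  ]
}}

```text
time_s: 8.05
position: [0.5373, -0.2355, 0.0195]
tcp_rot: [[0.474, 0.034, 0.88], [-0.88, -0.026, 0.475], [0.039, -0.999, 0.017]]
force: [-0.2, -0.2, 0.1]
opening: 0.574
```

```bash
python3 st.py 3
```

```text
8.05 177.56 jz 0.039 tz 0.017 yaw -61.69 [ 0.5373 -0.2355  0.0195] [-0.2 -0.2  0.1] 0.574
8.2 178.09 jz 0.031 tz 0.013 yaw -61.69 [ 0.5341 -0.2335  0.0163] [0.6 0.7 0.4] 0.577
```

{"method": "apply_moves", "body": {
  "steps": [
    {"x": 0, "y": 0, "z": 0, "spin": 0}
  ],
  "grip": 0
}}

```text
time_s: 8.3
position: [0.5352, -0.2341, 0.019]
tcp_rot: [[0.474, 0.029, 0.88], [-0.88, -0.023, 0.475], [0.034, -0.999, 0.015]]
force: [-0.2, -0.6, -0.4]
opening: 0.543
```

```bash
python3 st.py 6
```

```text
8.3 177.89 jz 0.034 tz 0.015 yaw -61.69 [ 0.5352 -0.2341  0.019 ] [-0.2 -0.6 -0.4] 0.543
8.6 178.02 jz 0.032 tz 0.013 yaw -61.69 [ 0.5345 -0.2337  0.0171] [ 0.  -1.2 -0.8] 0.299
```

```bash
python3 st.py 6; python3 look.py g1
```

```text
8.6 178.02 jz 0.032 tz 0.013 yaw -61.69 [ 0.5345 -0.2337  0.0171] [ 0.  -1.2 -0.8] 0.299
8.9 178.17 jz 0.029 tz 0.013 yaw -61.72 [ 0.5338 -0.233   0.0163] [-0.2  1.3  2.8] 0.137
8.9 [ 0.5338 -0.233   0.0163] -61.72 [-0.2  1.3  2.8] 0.13722683717809558 0.09
```

View pics/g1.png

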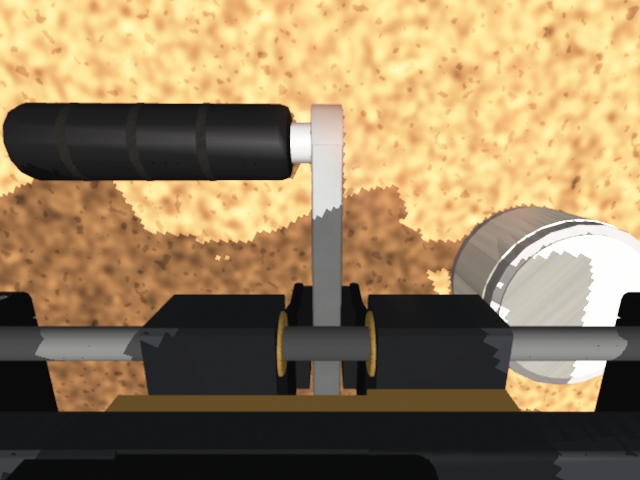

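{"method": "apply_moves", "body": {
  "steps": [
    {"x": 0, "y": 0, "z": 25, "spin": 0},
    {"x": 0, "y": 0, "z": 45, "spin": 0},
    {"x": 0, "y": 0, "z": 50, "spin": 0},
    {"x": 0, "y": 0, "z": 50, "spin": 0},
    {"x": 0, "y": 0, "z": 45, "spin": 0}
  ]
}}

```text
time_s: 9.45
position: [0.5235, -0.2272, 0.2227]
tcp_rot: [[0.475, -0.003, 0.88], [-0.88, -0.003, 0.475], [0.001, -1.0, -0.004]]
force: [1.2, -0.3, -6.4]
opening: 0.131
```

```bash
python3 st.py 3; python3 look.py g2
```

```text
9.45 180.05 jz 0.001 tz -0.004 yaw -61.65 [ 0.5235 -0.2272  0.2227] [ 1.2 -0.3 -6.4] 0.131
9.6 179.54 jz 0.009 tz 0.0 yaw -61.65 [ 0.5259 -0.2287  0.2244] [ 0.1 -0.2 -6.9] 0.131
9.6 [ 0.5259 -0.2287  0.2244] -61.65 [ 0.1 -0.2 -6.9] 0.13090618020018566 4.7
```

View pics/g2.png

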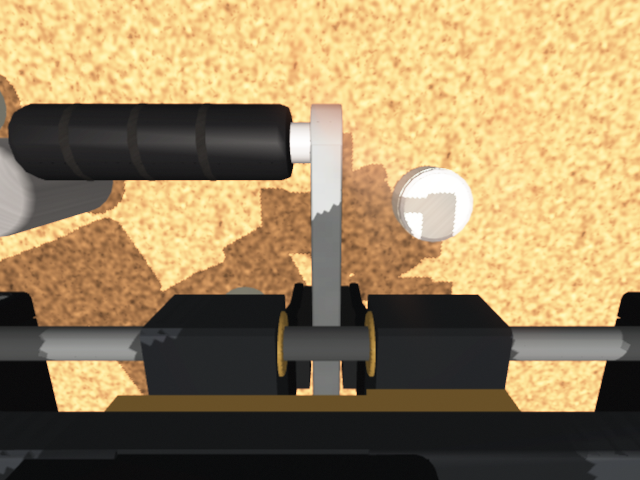

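{"method": "apply_moves", "body": {
  "steps": [
    {"x": 3, "y": 20, "z": 10, "spin": 0.05},
    {"x": 3, "y": 40, "z": 5, "spin": 0.1},
    {"x": 3, "y": 46, "z": 0, "spin": 0.11},
    {"x": 3, "y": 46, "z": 0, "spin": 0.11},
    {"x": 3, "y": 46, "z": 0, "spin": 0.11},
    {"x": 3, "y": 46, "z": 0, "spin": 0.11}
  ]
}}

```text
time_s: 10.25
position: [0.53, 0.0202, 0.2154]
tcp_rot: [[0.888, -0.037, 0.458], [-0.458, -0.003, 0.889], [-0.031, -0.999, -0.02]]
force: [1.2, -0.2, -6.3]
opening: 0.137
```

```bash
python3 st.py 1
```

```text
10.25 182.06 jz -0.031 tz -0.02 yaw -27.3 [0.53   0.0202 0.2154] [ 1.2 -0.2 -6.3] 0.137
10.3 182.31 jz -0.038 tz -0.013 yaw -26.88 [0.5283 0.0289 0.2148] [-1.1  6.4 -6.8] 0.136
```

{"method": "apply_moves", "body": {
  "steps": [
    {"x": 7, "y": 44, "z": 4, "spin": 0.1},
    {"x": 7, "y": 44, "z": 4, "spin": 0.1},
    {"x": 7, "y": 44, "z": 4, "spin": 0.1},
    {"x": 7, "y": 44, "z": 4, "spin": 0.1},
    {"x": 5, "y": 35, "z": 4, "spin": 0.08}
  ]
}}

```text
time_s: 10.8
position: [0.55, 0.239, 0.2152]
tcp_rot: [[0.997, -0.073, -0.028], [0.026, -0.028, 0.999], [-0.074, -0.997, -0.026]]
force: [0.8, -0.6, -5.7]
opening: 0.135
```

```bash
python3 st.py 4; python3 look.py b4
```

```text
10.8 184.45 jz -0.074 tz -0.026 yaw 1.49 [0.55   0.239  0.2152] [ 0.8 -0.6 -5.7] 0.135
11.0 184.47 jz -0.074 tz -0.027 yaw 1.34 [0.5497 0.2373 0.2156] [ 0.1  0.4 -7.3] 0.13
11.0 [0.5497 0.2373 0.2156] 1.34 [ 0.1  0.4 -7.3] 0.1302175615403757 2.13
```

View pics/b4.png

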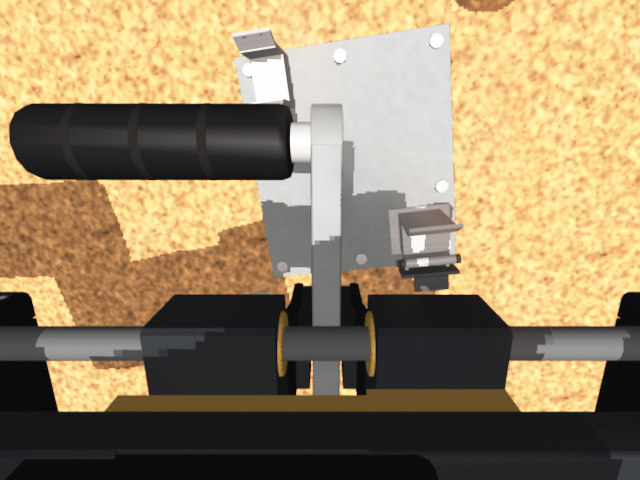

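{"method": "apply_moves", "body": {
  "steps": [
    {"x": 3, "y": 17, "z": -25, "spin": 0.042},
    {"x": 3, "y": 17, "z": -30, "spin": 0.042},
    {"x": 2, "y": 17, "z": -25, "spin": 0.042}
  ]
}}

```text
time_s: 11.35
position: [0.5602, 0.2812, 0.1345]
tcp_rot: [[0.988, -0.066, -0.143], [0.141, -0.039, 0.989], [-0.071, -0.997, -0.03]]
force: [0.0, -0.5, -6.0]
opening: 0.135
```

```bash
python3 st.py 4; python3 look.py b5
```

```text
11.35 184.27 jz -0.071 tz -0.03 yaw 8.1 [0.5602 0.2812 0.1345] [ 0.  -0.5 -6. ] 0.135
11.55 184.38 jz -0.072 tz -0.03 yaw 8.1 [0.5595 0.2814 0.1352] [ 0.2  0.7 -5.9] 0.134
11.55 [0.5595 0.2814 0.1352] 8.1 [ 0.2  0.7 -5.9] 0.13420992807868753 2.22
```

View pics/b5.png

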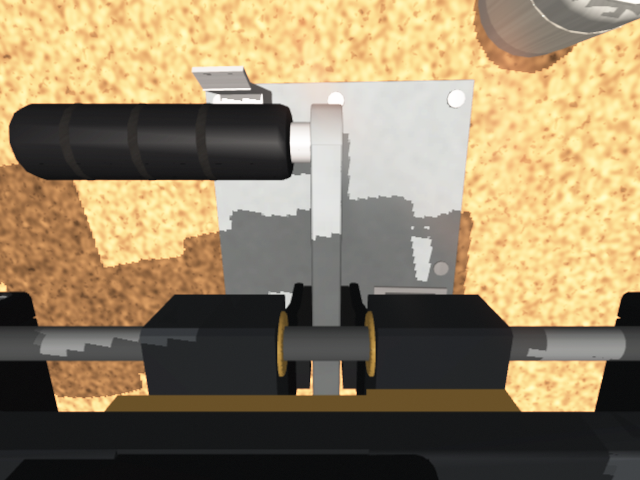

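```bash
cat > pose.py <<'E'
from h import *
def rz(a): return np.array([[np.cos(a),-np.sin(a),0],[np.sin(a),np.cos(a),0],[0,0,1]])
# tool rot at grasp
def grasp(align):
    Rg=np.array([[.4738,.0265,.88],[-.88,-.0205,.4747],[.029,-.9994,.013]])
    U,_,V=np.linalg.svd(Rg);Rg=U@V
    tg=np.array([.5338,-.2330,.0163]); Rc=rz(np.radians(-61.86));tc=np.array([.5333,-.2333,0])
    Rt=Rg.T@Rc
    if align: # crank x exactly along jaw x
        x=np.array([1.,0,0]); y=Rt[:,1].copy(); y-=y@x*x; y/=np.linalg.norm(y); Rt=np.column_stack([x,y,np.cross(x,y)])
        g=np.array([0,-.011,0]) # keep grasp pt on crank
        pc=Rc.T@(tg+Rg@g-tc); pt=g-Rt@pc
    else: pt=Rg.T@(tc-tg)
    return Rt,pt
B=(.5571,.2885,np.radians(8.59))
if __name__=="__main__":
    s=read_state();R=s['tcp_rot'];t=s['position'];print(s['time_s'],s['force'].round(1),t.round(4))
    for al in(0,1):
        Rt,pt=grasp(al);Rc=R@Rt;tc=t+R@pt
        Rb=rz(B[2]);tb=np.array([B[0],B[1],0])
        br=lambda P:(Rb.T@(tc+Rc@(np.array(P)/1e3)-tb)*1e3).round(1)
        print('align',al,'shaft_mid-seat',br([60,-75,15])-[60,-75,48],'grip-seat',br([-60,75,15])-[-60,75,48],'shaft x40',br([40,-75,15])-[40,-75,48],'x80',br([80,-75,15])-[80,-75,48],'org',br([0,0,0]),'yaw',np.degrees(np.arctan2(Rc[1,0],Rc[0,0])-B[2]).round(2))
        if al==1:
            p=dict(np.load("b5.npz"));im=cv2.imread("pics/b5.png")
            import sys
    print('world dir: bracket x',Rb[:,0].round(3))
E
python3 pose.py
python3 - <<'E'
from pose import *
p=dict(np.load("b5.npz"));s=read_state();R=s['tcp_rot'];t=s['position']
im=cv2.imread("pics/b5.png")
for al,c in((0,(0,0,255)),(1,(0,255,0))):
    Rt,pt=grasp(al);Rc=R@Rt;tc=t+R@pt
    for P in CR:
        h=cv2.convexHull(proj(p,P@Rc.T+tc).astype(np.float32)).astype(np.int32);cv2.polylines(im,[h],True,c,1)
cv2.imwrite("pics/b5f.png",im)
E
```

```text
11.6 [ 0.5 -0.3 -5.8] [0.5606 0.2816 0.1366]
align 0 shaft_mid-seat [ 1.4 -8.6 84.6] grip-seat [ 3.3 -7.2 90. ] shaft x40 [ 1.5 -8.4 86.6] x80 [ 1.3 -8.9 82.6] org [  0.8  -8.6 120.4] yaw -0.75
align 1 shaft_mid-seat [ 2.1 -8.4 86.3] grip-seat [ 3.3 -7.5 88.2] shaft x40 [ 2.2 -8.2 87.7] x80 [ 2.1 -8.6 84.9] org [  1.6  -8.6 120.3] yaw -0.5
world dir: bracket x [0.989 0.149 0.   ]
```

View pics/b5f.png

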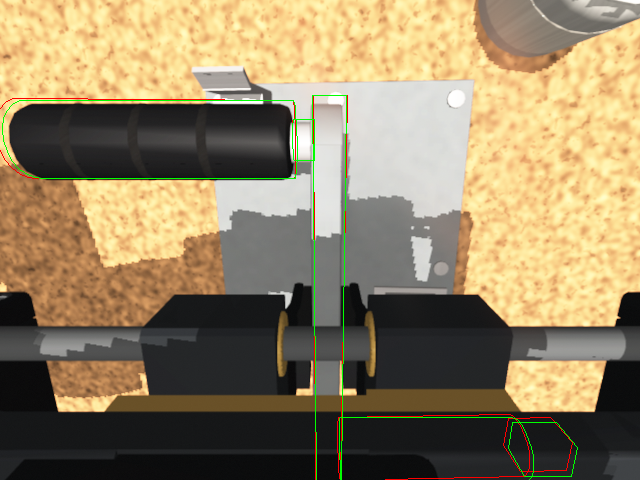

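```bash
python3 - <<'E'
from pose import *
for n in("g1","b5"):
    p=dict(np.load(n+".npz"));im=cv2.imread(f"pics/{n}.png")
    if n=="g1": Rc=rz(np.radians(-61.86));tc=np.array([.5333,-.2333,0])
    else:
        s=read_state();R=s['tcp_rot'];t=np.array([.5595,.2814,.1352]);Rt,pt=grasp(1);Rc=R@Rt;tc=t+R@pt
    for P in ([-6,90,30],[6,90,30],[-14,75,30],[-118,75,30]): print(n,P,proj(p,Rc@(np.array(P)/1e3)+tc).round(1))
    print(-p["R"].T@p["t"], p["R"][2])
E
```

```text
g1 [-6, 90, 30] [[309.1  97.1]]
g1 [6, 90, 30] [[342.9  97.3]]
g1 [-14, 75, 30] [[287.6 141. ]]
g1 [-118, 75, 30] [[ -5.3 140.3]]
[ 0.59624167 -0.1947312   0.170955  ] [-0.21752458 -0.15040938 -0.96439622]
b5 [-6, 90, 30] [[309.9  96.2]]
b5 [6, 90, 30] [[343.7  96.2]]
b5 [-14, 75, 30] [[288.4 140.2]]
b5 [-118, 75, 30] [[  4.3 140.3]]
[0.55909885 0.36166887 0.2862158 ] [-0.02485798 -0.31162859 -0.94987878]
```

{"method": "apply_moves", "body": {
  "steps": [
    {"x": -3, "y": 8, "z": -35, "spin": 0.009}
  ]
}}

```text
time_s: 11.7
position: [0.5639, 0.2893, 0.1075]
tcp_rot: [[0.988, -0.049, -0.148], [0.147, -0.036, 0.989], [-0.054, -0.998, -0.028]]
force: [2.4, 0.8, -5.5]
opening: 0.13
```

```bash
python3 st.py 4; python3 pose.py
```

```text
11.7 183.31 jz -0.054 tz -0.028 yaw 8.45 [0.5639 0.2893 0.1075] [ 2.4  0.8 -5.5] 0.13
11.9 184.24 jz -0.07 tz -0.03 yaw 8.54 [0.5575 0.2886 0.1022] [ 0.4 -0.7 -5.8] 0.136
11.9 [ 0.4 -0.7 -5.8] [0.5575 0.2886 0.1022]
align 0 shaft_mid-seat [ 0.  -0.8 50.3] grip-seat [ 0.7 -0.4 55.7] shaft x40 [ 0.1 -0.7 52.2] x80 [-0.1 -0.9 48.3] org [-1.1 -1.2 86. ] yaw -0.3
align 1 shaft_mid-seat [ 0.7 -0.6 52. ] grip-seat [ 0.7 -0.6 53.9] shaft x40 [ 0.8 -0.6 53.4] x80 [ 0.7 -0.6 50.6] org [-0.3 -1.2 86. ] yaw -0.05
world dir: bracket x [0.989 0.149 0.   ]
```

```bash
cat > sc.py <<'E'
from h import *
import sys
im=imaging.capture("scene")[:,:,::-1];a=cv2.resize(im[140:260,330:470],None,fx=5,fy=5,interpolation=cv2.INTER_CUBIC)
cv2.imwrite(f"pics/{sys.argv[1]}.png",a)
E
python3 sc.py s1
```

```text
(no output)
```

View pics/s1.png

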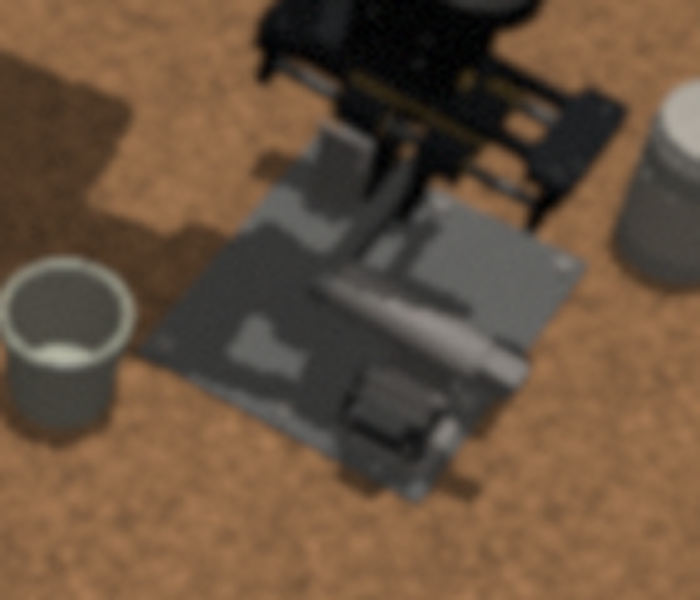

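{"method": "apply_moves", "body": {
  "steps": [
    {"x": 0, "y": 1, "z": -22, "spin": 0}
  ]
}}

```text
time_s: 12.05
position: [0.563, 0.2907, 0.0859]
tcp_rot: [[0.987, -0.051, -0.149], [0.148, -0.036, 0.988], [-0.056, -0.998, -0.028]]
force: [2.1, 1.3, -6.3]
opening: 0.139
```

```bash
python3 st.py 4; python3 pose.py
```

```text
12.05 183.43 jz -0.056 tz -0.028 yaw 8.5 [0.563  0.2907 0.0859] [ 2.1  1.3 -6.3] 0.139
12.25 184.02 jz -0.066 tz -0.029 yaw 8.52 [0.5591 0.2898 0.0823] [-0.  -0.  -5.3] 0.138
12.25 [-0.  -0.  -5.3] [0.5591 0.2898 0.0823]
align 0 shaft_mid-seat [ 1.7  0.1 30.5] grip-seat [ 2.5  0.6 35.6] shaft x40 [ 1.8  0.2 32.4] x80 [ 1.6  0.  28.6] org [ 0.7 -0.3 66.1] yaw -0.32
align 1 shaft_mid-seat [ 2.5  0.3 32.3] grip-seat [ 2.5  0.3 33.8] shaft x40 [ 2.5  0.3 33.6] x80 [ 2.4  0.3 30.9] org [ 1.5 -0.3 66.1] yaw -0.07
world dir: bracket x [0.989 0.149 0.   ]
```

{"method": "apply_moves", "body": {
  "steps": [
    {"x": -2, "y": -1, "z": -8, "spin": 0}
  ]
}}

```text
time_s: 12.35
position: [0.5593, 0.2893, 0.0766]
tcp_rot: [[0.987, -0.056, -0.15], [0.148, -0.037, 0.988], [-0.06, -0.998, -0.029]]
force: [0.3, 1.0, -5.7]
opening: 0.137
```

```bash
python3 st.py 4; python3 pose.py; python3 sc.py s2
```

```text
12.35 183.69 jz -0.06 tz -0.029 yaw 8.51 [0.5593 0.2893 0.0766] [ 0.3  1.  -5.7] 0.137
12.55 184.02 jz -0.066 tz -0.03 yaw 8.52 [0.5571 0.2887 0.0746] [ 0.  -0.3 -6.7] 0.134
12.55 [ 0.  -0.3 -6.7] [0.5571 0.2887 0.0746]
align 0 shaft_mid-seat [-0.5 -0.7 22.8] grip-seat [ 0.3 -0.1 27.8] shaft x40 [-0.4 -0.6 24.7] x80 [-0.6 -0.8 20.9] org [-1.5 -1.  58.4] yaw -0.32
align 1 shaft_mid-seat [ 0.3 -0.4 24.5] grip-seat [ 0.3 -0.4 26.1] shaft x40 [ 0.3 -0.4 25.9] x80 [ 0.2 -0.4 23.2] org [-0.7 -1.  58.3] yaw -0.07
world dir: bracket x [0.989 0.149 0.   ]
```

View pics/s2.png

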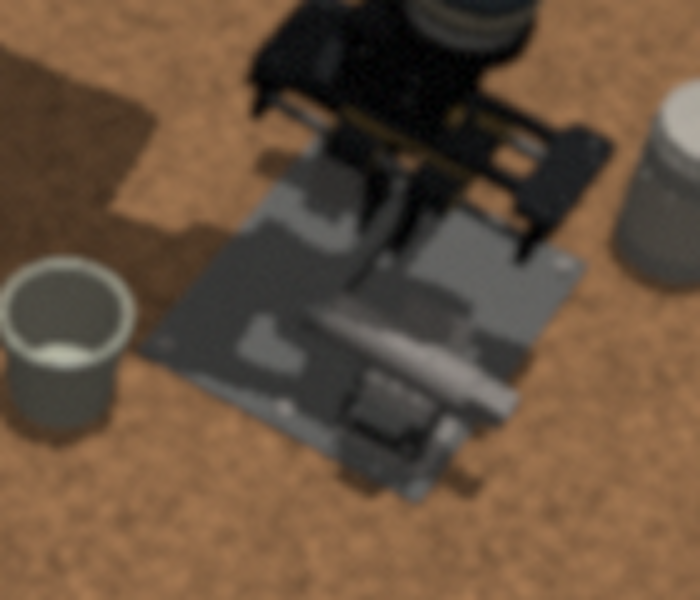

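```bash
cat > sc.py <<'E'
from pose import *
import sys
p=imaging.camera_params("scene")
im=imaging.capture("scene")[:,:,::-1];S=5;a=cv2.resize(im[140:260,330:470],None,fx=S,fy=S,interpolation=cv2.INTER_CUBIC)
def pp(P): return ((proj(p,P)+.5-[330,140])*S)
f=T(*B)
def pl(P,c,cl=False):
    cv2.polylines(a,[np.round(pp(P)).astype(np.int32)],cl,c,1)
L=lambda *P:f(np.array(P)/1e3)
pl(L([39,-89.7,58.3],[81,-89.7,58.3]),(0,255,255))
pl(L([40,-60.2,74],[80,-60.2,74]),(255,0,255))
pl(L([40,-60.2,33],[80,-60.2,33]),(255,0,255))
pl(L([-74,57,61],[-46,57,61]),(255,255,0))
mode=sys.argv[2] if len(sys.argv)>2 else 'held'
if mode=='held':
    s=read_state();Rt,pt=grasp(1);Rc=s['tcp_rot']@Rt;tc=s['position']+s['tcp_rot']@pt
else: Rc=rz(B[2]);tc=np.array([B[0],B[1],.033])
for i in(0,1,2,3):
    h=cv2.convexHull(pp(CR[i]@Rc.T+tc).astype(np.float32));cv2.polylines(a,[np.round(h).astype(np.int32)],True,(0,255,0),1)
cv2.imwrite(f"pics/{sys.argv[1]}.png",a)
E
python3 sc.py s3
```

```text
(no output)
```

View pics/s3.png

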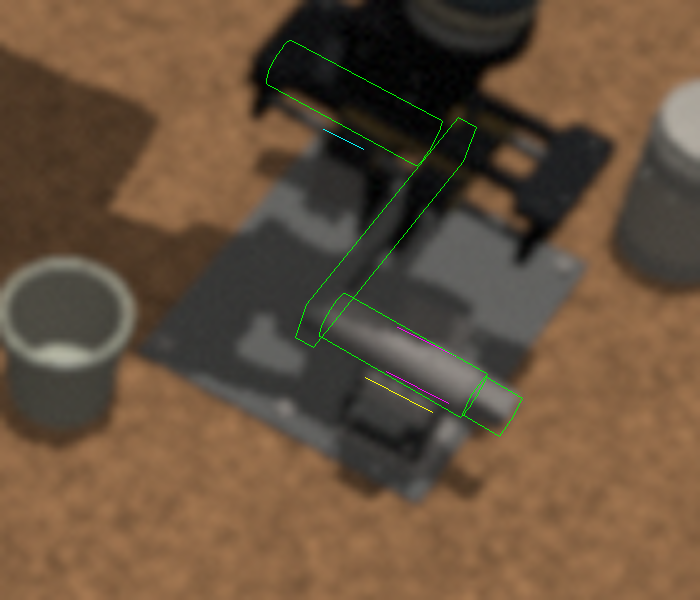

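{"method": "apply_moves", "body": {
  "steps": [
    {"x": 0, "y": 0, "z": -4, "spin": 0}
  ]
}}

```text
time_s: 12.75
position: [0.5577, 0.2895, 0.0714]
tcp_rot: [[0.987, -0.06, -0.15], [0.148, -0.038, 0.988], [-0.064, -0.998, -0.028]]
force: [-3.8, 2.2, -2.6]
opening: 0.138
```

```bash
python3 st.py 4; python3 pose.py
```

```text
12.75 183.92 jz -0.064 tz -0.028 yaw 8.51 [0.5577 0.2895 0.0714] [-3.8  2.2 -2.6] 0.138
12.95 183.97 jz -0.065 tz -0.029 yaw 8.55 [0.5572 0.2896 0.0707] [-1.5  4.  -3.5] 0.137
12.95 [-1.5  4.  -3.5] [0.5572 0.2896 0.0707]
align 0 shaft_mid-seat [-0.2  0.2 18.9] grip-seat [ 0.5  0.7 24. ] shaft x40 [-0.1  0.3 20.8] x80 [-0.3  0.1 17. ] org [-1.3 -0.2 54.6] yaw -0.29
align 1 shaft_mid-seat [ 0.6  0.5 20.7] grip-seat [ 0.5  0.4 22.2] shaft x40 [ 0.6  0.5 22. ] x80 [ 0.5  0.5 19.4] org [-0.4 -0.2 54.5] yaw -0.04
world dir: bracket x [0.989 0.149 0.   ]
```

{"method": "apply_moves", "body": {
  "steps": [
    {"x": 0, "y": 0, "z": -3, "spin": 0}
  ]
}}

```text
time_s: 13.05
position: [0.5572, 0.2904, 0.0683]
tcp_rot: [[0.987, -0.06, -0.15], [0.148, -0.037, 0.988], [-0.065, -0.998, -0.028]]
force: [-1.7, 4.3, -1.6]
opening: 0.135
```

```bash
python3 st.py 4; python3 pose.py
```

```text
13.05 183.93 jz -0.065 tz -0.028 yaw 8.56 [0.5572 0.2904 0.0683] [-1.7  4.3 -1.6] 0.135
13.25 183.96 jz -0.065 tz -0.028 yaw 8.57 [0.5569 0.2904 0.0678] [-3.1  5.7 -3.6] 0.136
13.25 [-3.1  5.7 -3.6] [0.5569 0.2904 0.0678]
align 0 shaft_mid-seat [-0.3  1.  15.9] grip-seat [ 0.3  1.4 21.1] shaft x40 [-0.2  1.1 17.8] x80 [-0.4  0.9 14. ] org [-1.4  0.6 51.6] yaw -0.26
align 1 shaft_mid-seat [ 0.4  1.3 17.6] grip-seat [ 0.3  1.2 19.4] shaft x40 [ 0.5  1.3 19. ] x80 [ 0.4  1.3 16.3] org [-0.6  0.6 51.5] yaw -0.02
world dir: bracket x [0.989 0.149 0.   ]
```

{"method": "apply_moves", "body": {
  "steps": [
    {"x": 0, "y": 0, "z": -3, "spin": 0}
  ]
}}

```text
time_s: 13.35
position: [0.5572, 0.2908, 0.0653]
tcp_rot: [[0.987, -0.06, -0.151], [0.149, -0.037, 0.988], [-0.064, -0.998, -0.027]]
force: [-0.9, 2.4, -1.4]
opening: 0.135
```

```bash
python3 st.py 3; python3 pose.py
```

```text
13.35 183.9 jz -0.064 tz -0.027 yaw 8.59 [0.5572 0.2908 0.0653] [-0.9  2.4 -1.4] 0.135
13.5 183.97 jz -0.066 tz -0.027 yaw 8.58 [0.5569 0.2904 0.0646] [-2.6  4.1 -2.8] 0.14
13.5 [-2.6  4.1 -2.8] [0.5569 0.2904 0.0646]
align 0 shaft_mid-seat [-0.3  1.1 12.7] grip-seat [ 0.3  1.5 18. ] shaft x40 [-0.2  1.2 14.6] x80 [-0.4  1.  10.8] org [-1.5  0.7 48.5] yaw -0.25
align 1 shaft_mid-seat [ 0.4  1.4 14.5] grip-seat [ 0.3  1.3 16.2] shaft x40 [ 0.4  1.4 15.8] x80 [ 0.4  1.4 13.2] org [-0.6  0.7 48.4] yaw -0.01
world dir: bracket x [0.989 0.149 0.   ]
```

{"method": "apply_moves", "body": {
  "steps": [
    {"x": 0, "y": 0, "z": -4, "spin": 0}
  ]
}}

```text
time_s: 13.6
position: [0.557, 0.2905, 0.0611]
tcp_rot: [[0.987, -0.06, -0.151], [0.149, -0.037, 0.988], [-0.065, -0.998, -0.027]]
force: [-2.3, 1.2, -2.2]
opening: 0.138
```

```bash
python3 st.py 3; python3 pose.py; python3 sc.py s4;python3 look.py b6
```

```text
13.6 183.94 jz -0.065 tz -0.027 yaw 8.57 [0.557  0.2905 0.0611] [-2.3  1.2 -2.2] 0.138
13.75 184.0 jz -0.066 tz -0.028 yaw 8.58 [0.5568 0.2902 0.0602] [-1.5  2.3 -4.1] 0.132
13.75 [-1.5  2.3 -4.1] [0.5568 0.2902 0.0602]
align 0 shaft_mid-seat [-0.5  0.9  8.3] grip-seat [ 0.1  1.3 13.6] shaft x40 [-0.4  1.  10.2] x80 [-0.6  0.8  6.4] org [-1.6  0.5 44. ] yaw -0.25
align 1 shaft_mid-seat [ 0.3  1.2 10. ] grip-seat [ 0.1  1.  11.8] shaft x40 [ 0.3  1.2 11.4] x80 [0.2 1.1 8.7] org [-0.8  0.5 44. ] yaw -0.01
world dir: bracket x [0.989 0.149 0.   ]
13.8 [0.5568 0.2902 0.0603] 8.57 [-0.9  2.2 -4.7] 0.13510179958369462 0.23
```

View pics/s4.png

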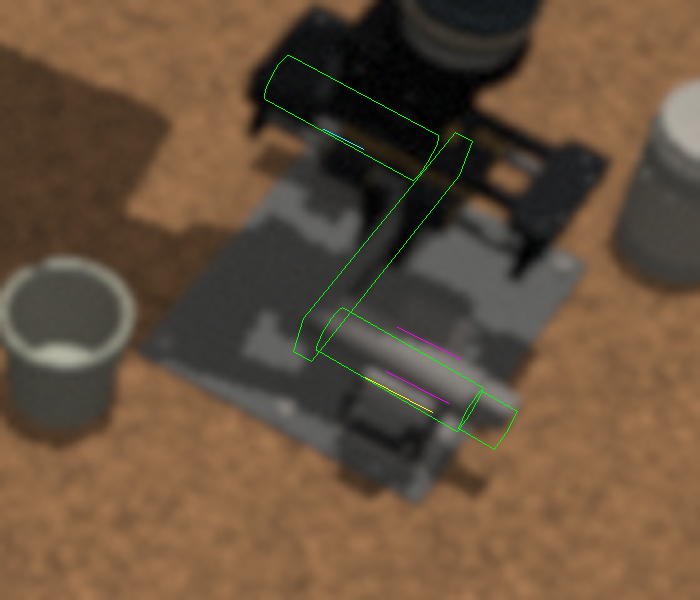

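View pics/b6.png

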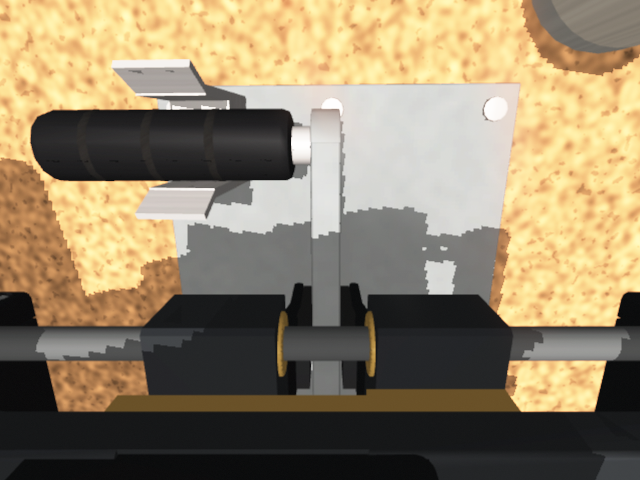

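{"method": "apply_moves", "body": {
  "grip": 45,
  "steps": [
    {"x": 0, "y": 0, "z": 0, "spin": 0}
  ]
}}

```text
time_s: 13.95
position: [0.5571, 0.2896, 0.0605]
tcp_rot: [[0.987, -0.061, -0.151], [0.149, -0.038, 0.988], [-0.066, -0.997, -0.029]]
force: [0.7, 0.3, -0.2]
opening: 0.17
```

```bash
python3 st.py 8; python3 look.py b7; python3 sc.py s5 home
```

```text
13.95 184.0 jz -0.066 tz -0.029 yaw 8.57 [0.5571 0.2896 0.0605] [ 0.7  0.3 -0.2] 0.17
14.35 183.96 jz -0.065 tz -0.028 yaw 8.56 [0.5572 0.2901 0.0607] [-0.5 -0.2 -0. ] 0.48
14.35 [0.5572 0.2901 0.0607] 8.56 [-0.5 -0.2 -0. ] 0.4798809812830652 0.23
```

View pics/b7.png

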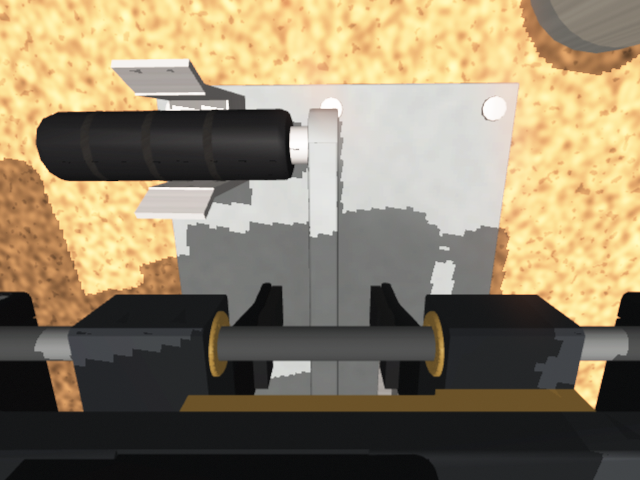

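View pics/s5.png

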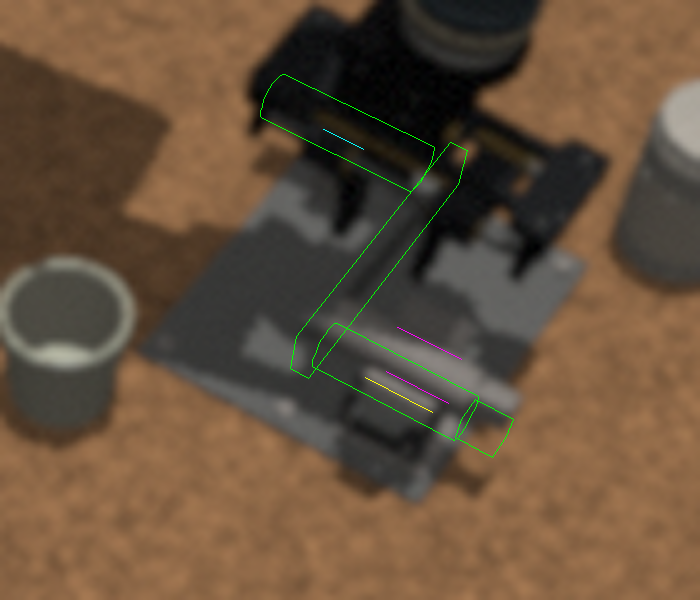

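{"method": "apply_moves", "body": {
  "steps": [
    {"x": 0, "y": 0, "z": 35, "spin": 0},
    {"x": 0, "y": 0, "z": 45, "spin": 0}
  ]
}}

```text
time_s: 14.65
position: [0.552, 0.2882, 0.1353]
tcp_rot: [[0.986, -0.076, -0.151], [0.148, -0.042, 0.988], [-0.081, -0.996, -0.03]]
force: [0.4, -0.8, -0.0]
opening: 0.518
```

{"method": "apply_moves", "body": {
  "grip": 0,
  "steps": [
    {"x": 18, "y": -40, "z": 15, "spin": 0},
    {"x": 20, "y": -48, "z": 0, "spin": 0},
    {"x": 20, "y": -45, "z": 0, "spin": 0}
  ]
}}

```text
time_s: 14.95
position: [0.6123, 0.1601, 0.1586]
tcp_rot: [[0.985, -0.062, -0.163], [0.161, -0.038, 0.986], [-0.068, -0.997, -0.028]]
force: [0.8, -0.0, 0.4]
opening: 0.325
```

```bash
python3 st.py 4; python3 look.py b8
```

```text
14.95 183.78 jz -0.068 tz -0.028 yaw 9.28 [0.6123 0.1601 0.1586] [ 0.8 -0.   0.4] 0.325
15.15 183.92 jz -0.07 tz -0.027 yaw 8.99 [0.6119 0.1595 0.1573] [ 0.6  0.1 -0.2] 0.145
15.15 [0.6119 0.1595 0.1573] 8.99 [ 0.6  0.1 -0.2] 0.1450349215157037 2.65
```

View pics/b8.png

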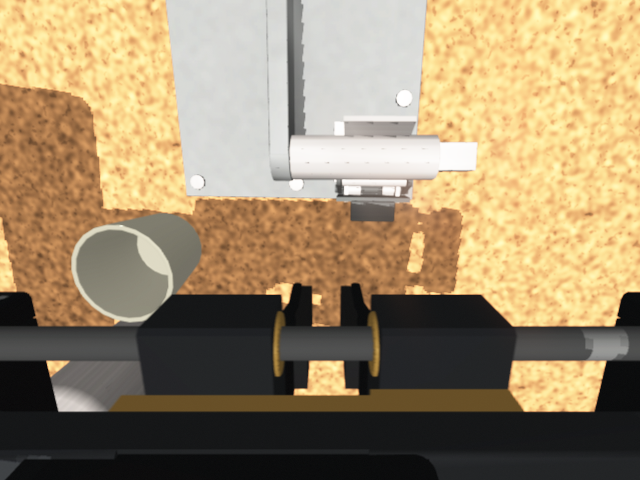

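```bash
python3 - <<'E'
from h import *
from pose import *
p=dict(np.load("b8.npz"));f=T(*B)
for P in([60,-75,68],[60,-75,82],[39,-89.7,58.3],[81,-89.7,58.3]): print(P,f(np.array(P)/1e3).round(4),proj(p,f(np.array(P)/1e3)).round(1))
for z in(.068,.075):print(unproj(p,(375,157),z))
E
```

```text
[60, -75, 68] [[0.6276 0.2233 0.068 ]] [[376.3 159.1]]
[60, -75, 82] [[0.6276 0.2233 0.082 ]] [[377.7 160.9]]
[39, -89.7, 58.3] [[0.6091 0.2056 0.0583]] [[342.8 180. ]]
[81, -89.7, 58.3] [[0.6506 0.2119 0.0583]] [[406.3 181. ]]
[0.62659495 0.22441501 0.068     ]
[0.62611078 0.22484625 0.075     ]
```

{"method": "apply_moves", "body": {
  "steps": [
    {"x": 7, "y": 33, "z": 0, "spin": -0.004},
    {"x": 6, "y": 32, "z": 0, "spin": -0.003}
  ]
}}

```text
time_s: 15.4
position: [0.6219, 0.2255, 0.1564]
tcp_rot: [[0.986, -0.071, -0.15], [0.147, -0.039, 0.988], [-0.076, -0.997, -0.028]]
force: [0.2, -0.1, 1.0]
opening: 0.014
```

```bash
python3 st.py 5
```

```text
15.4 184.4 jz -0.076 tz -0.028 yaw 8.5 [0.6219 0.2255 0.1564] [ 0.2 -0.1  1. ] 0.014
15.65 184.43 jz -0.076 tz -0.029 yaw 8.66 [0.6215 0.2247 0.1562] [-0.1 -0.9  0.5] 0.005
```

{"method": "apply_moves", "body": {
  "steps": [
    {"x": 2, "y": 0, "z": -25, "spin": 0},
    {"x": 2, "y": 0, "z": -28, "spin": 0}
  ]
}}

```text
time_s: 15.85
position: [0.6276, 0.2248, 0.1067]
tcp_rot: [[0.986, -0.062, -0.153], [0.151, -0.039, 0.988], [-0.067, -0.997, -0.029]]
force: [0.1, 0.3, -0.1]
opening: 0.006
```

```bash
python3 st.py 4; python3 look.py b9
```

```text
15.85 183.92 jz -0.067 tz -0.029 yaw 8.7 [0.6276 0.2248 0.1067] [ 0.1  0.3 -0.1] 0.006
16.05 184.12 jz -0.071 tz -0.029 yaw 8.66 [0.627  0.2245 0.1061] [ 0.5 -0.6  0.6] 0.006
16.05 [0.627  0.2245 0.1061] 8.66 [ 0.5 -0.6  0.6] 0.005953389887194198 1.55
```

View pics/b9.png

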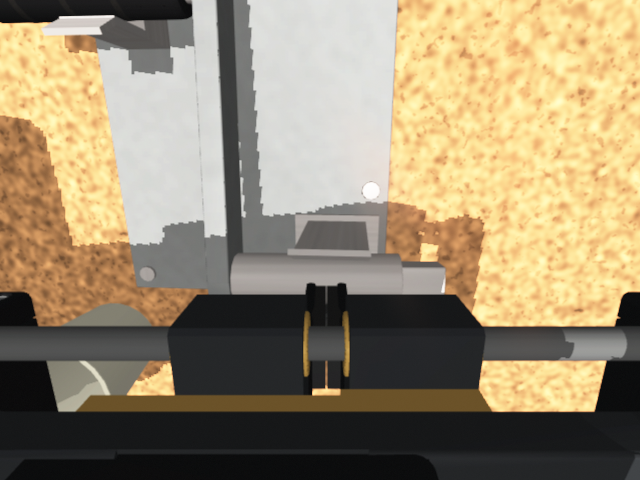

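{"method": "apply_moves", "body": {
  "steps": [
    {"x": -2, "y": 0, "z": -12, "spin": 0}
  ]
}}

```text
time_s: 16.2
position: [0.6283, 0.2249, 0.098]
tcp_rot: [[0.987, -0.056, -0.152], [0.15, -0.038, 0.988], [-0.061, -0.998, -0.029]]
force: [0.8, 0.3, -0.5]
opening: 0.003
```

```bash
python3 st.py 3
```

```text
16.2 183.59 jz -0.061 tz -0.029 yaw 8.65 [0.6283 0.2249 0.098 ] [ 0.8  0.3 -0.5] 0.003
16.35 184.05 jz -0.069 tz -0.029 yaw 8.66 [0.6252 0.2245 0.095 ] [-0.4  0.3 -0.9] 0.007
```

{"method": "apply_moves", "body": {
  "steps": [
    {"x": -1, "y": 0, "z": -6, "spin": 0}
  ]
}}

```text
time_s: 16.45
position: [0.6252, 0.2247, 0.09]
tcp_rot: [[0.986, -0.061, -0.152], [0.15, -0.039, 0.988], [-0.067, -0.997, -0.029]]
force: [0.4, -0.1, -0.8]
opening: 0.006
```

```bash
python3 st.py 3
```

```text
16.45 183.89 jz -0.067 tz -0.029 yaw 8.66 [0.6252 0.2247 0.09  ] [ 0.4 -0.1 -0.8] 0.006
16.6 184.0 jz -0.069 tz -0.029 yaw 8.66 [0.6245 0.2246 0.0892] [ 0.8 -0.1  0.7] 0.005
```

{"method": "apply_moves", "body": {
  "steps": [
    {"x": 0, "y": 0, "z": -5, "spin": 0}
  ]
}}

```text
time_s: 16.7
position: [0.6248, 0.2244, 0.0861]
tcp_rot: [[0.986, -0.063, -0.153], [0.151, -0.04, 0.988], [-0.068, -0.997, -0.03]]
force: [-2.3, -1.1, 9.6]
opening: 0.005
```

```bash
python3 st.py 3
```

```text
16.7 183.97 jz -0.068 tz -0.03 yaw 8.68 [0.6248 0.2244 0.0861] [-2.3 -1.1  9.6] 0.005
16.85 183.99 jz -0.068 tz -0.03 yaw 8.68 [0.6247 0.2243 0.0852] [-0.7 -1.5  4.9] 0.004
```

{"method": "apply_moves", "body": {
  "steps": [
    {"x": 0, "y": 0, "z": -5, "spin": 0}
  ]
}}

```text
time_s: 16.95
position: [0.6248, 0.224, 0.0818]
tcp_rot: [[0.986, -0.063, -0.153], [0.151, -0.04, 0.988], [-0.068, -0.997, -0.03]]
force: [-1.9, -1.6, 4.7]
opening: 0.01
```

```bash
python3 st.py 3
```

```text
16.95 183.97 jz -0.068 tz -0.03 yaw 8.69 [0.6248 0.224  0.0818] [-1.9 -1.6  4.7] 0.01
17.1 184.0 jz -0.069 tz -0.031 yaw 8.69 [0.6247 0.2238 0.0805] [-0.8 -1.5  2.5] 0.005
```

{"method": "apply_moves", "body": {
  "steps": [
    {"x": 0, "y": 1, "z": -6, "spin": 0}
  ]
}}

```text
time_s: 17.2
position: [0.6252, 0.2247, 0.0752]
tcp_rot: [[0.986, -0.062, -0.153], [0.15, -0.04, 0.988], [-0.067, -0.997, -0.031]]
force: [-0.5, -0.5, 0.3]
opening: 0.007
```

```bash
python3 st.py 3
```

```text
17.2 183.93 jz -0.067 tz -0.031 yaw 8.67 [0.6252 0.2247 0.0752] [-0.5 -0.5  0.3] 0.007
17.35 184.1 jz -0.07 tz -0.03 yaw 8.68 [0.624  0.2251 0.0734] [-0.2 -0.3 -0.5] 0.009
```

{"method": "apply_moves", "body": {
  "steps": [
    {"x": 0, "y": 0, "z": -5, "spin": 0}
  ]
}}

```text
time_s: 17.45
position: [0.6247, 0.2254, 0.0695]
tcp_rot: [[0.986, -0.063, -0.153], [0.151, -0.04, 0.988], [-0.069, -0.997, -0.03]]
force: [-5.5, -1.6, 41.2]
opening: 0.006
```

```bash
python3 st.py 3
```

```text
17.45 184.02 jz -0.069 tz -0.03 yaw 8.69 [0.6247 0.2254 0.0695] [-5.5 -1.6 41.2] 0.006
17.6 184.0 jz -0.068 tz -0.03 yaw 8.69 [0.6247 0.2254 0.0701] [-1.3 -0.2  9.4] 0.005
```

{"method": "apply_moves", "body": {
  "steps": [
    {"x": 0, "y": 0, "z": 30, "spin": 0},
    {"x": 0, "y": 0, "z": 45, "spin": 0},
    {"x": -5, "y": -35, "z": 15, "spin": 0},
    {"x": -5, "y": -40, "z": 0, "spin": 0}
  ]
}}

```text
time_s: 18.0
position: [0.614, 0.1546, 0.1604]
tcp_rot: [[0.985, -0.063, -0.16], [0.158, -0.038, 0.987], [-0.068, -0.997, -0.028]]
force: [0.5, -0.3, -0.4]
opening: 0.002
```

```bash
python3 st.py 3; python3 look.py b10; python3 - <<'E'
from pose import *
p=dict(np.load("b10.npz"));im=cv2.imread("pics/b10.png");f=T(*B)
for P in CR[:4]:
    h=cv2.convexHull(proj(p,f(P+[0,0,.033])).astype(np.float32)).astype(np.int32);cv2.polylines(im,[h],True,(0,255,0),1)
h=proj(p,f(np.array([[39,-89.7,58.3],[81,-89.7,58.3]])/1e3)).astype(np.int32);cv2.polylines(im,[h],False,(0,0,255),1)
cv2.imwrite("pics/b10f.png",im);cv2.imwrite("pics/b10c.png",cv2.resize(cv2.imread("pics/b10.png")[80:230,240:490],None,fx=3,fy=3,interpolation=cv2.INTER_CUBIC))
E
python3 sc.py s6 home
```

```text
18.0 183.81 jz -0.068 tz -0.028 yaw 9.13 [0.614  0.1546 0.1604] [ 0.5 -0.3 -0.4] 0.002
18.15 184.11 jz -0.074 tz -0.027 yaw 8.77 [0.6127 0.1521 0.1584] [-0.5 -0.3 -1.4] 0.003
18.15 [0.6127 0.1521 0.1584] 8.77 [-0.5 -0.3 -1.4] 0.0029347371652167593 2.36
```

View pics/b10f.png

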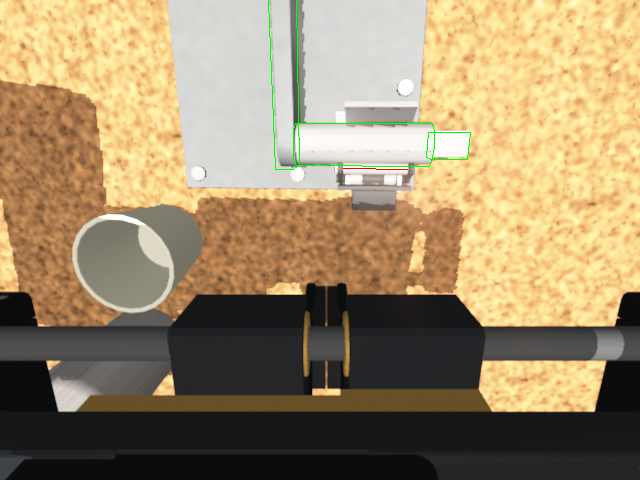

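View pics/b10c.png

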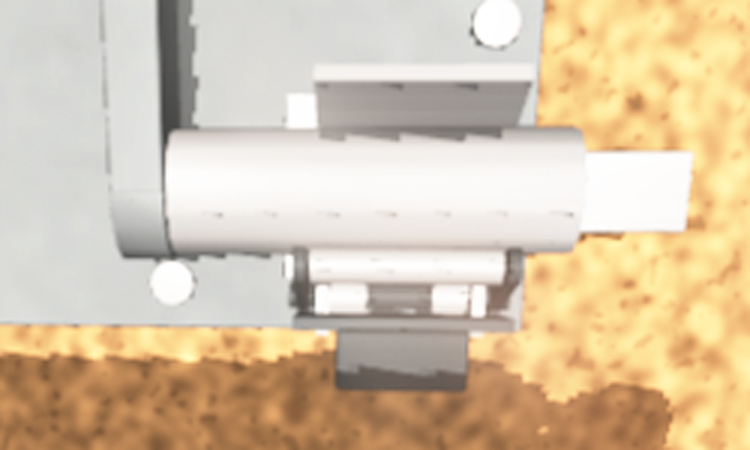

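View pics/s6.png

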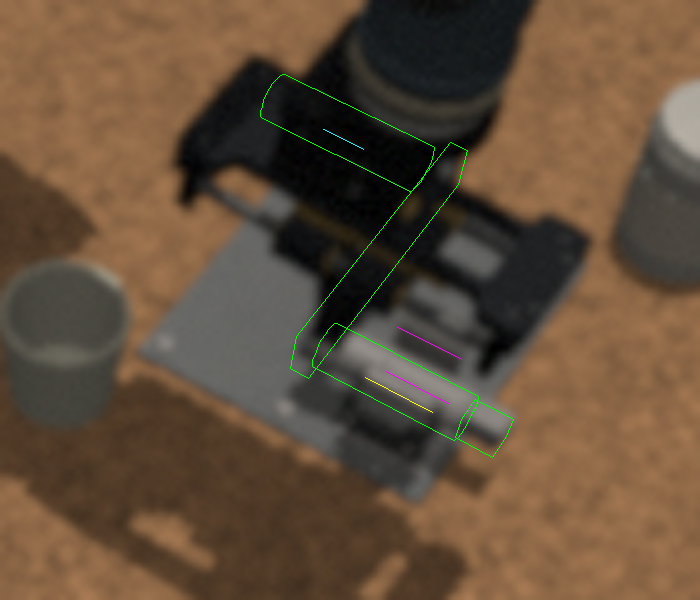

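{"method": "apply_moves", "body": {
  "steps": [
    {"x": 0, "y": 0, "z": 40, "spin": 0},
    {"x": -15, "y": 15, "z": 40, "spin": 0},
    {"x": -20, "y": 25, "z": 0, "spin": 0},
    {"x": -20, "y": 25, "z": 0, "spin": 0}
  ]
}}

```text
time_s: 18.65
position: [0.5579, 0.2226, 0.2356]
tcp_rot: [[0.985, -0.073, -0.155], [0.153, -0.036, 0.988], [-0.078, -0.997, -0.024]]
force: [0.5, 1.2, -0.4]
opening: 0.006
```

```bash
python3 st.py 4; python3 look.py b11; python3 - <<'E'
from pose import *
p=dict(np.load("b11.npz"));im=cv2.imread("pics/b11.png");f=T(*B)
for P in CR[:4]:
    h=cv2.convexHull(proj(p,f(P+[0,0,.033])).astype(np.float32)).astype(np.int32);cv2.polylines(im,[h],True,(0,255,0),1)
cv2.imwrite("pics/b11f.png",im)
cv2.imwrite("pics/top2.png",imaging.capture("top")[:,:,::-1])
for n in["cup_a","food_tin","soup_can","flask","crank"]:
    r=spotter.cut_out(n,"top"); print(n,[(round(k["score"],2),k["rect"]) for k in r])
E
```

```text
18.65 184.54 jz -0.078 tz -0.024 yaw 8.84 [0.5579 0.2226 0.2356] [ 0.5  1.2 -0.4] 0.006
18.85 184.6 jz -0.079 tz -0.025 yaw 9.0 [0.5577 0.2224 0.2351] [-0.1  0.6  0.3] 0.008
18.85 [0.5577 0.2224 0.2351] 9.0 [-0.1  0.6  0.3] 0.007510158138652624 1.85
cup_a [(0.62, [379.9, 271.7, 24.5, 31.4]), (0.6, [251.9, 248.3, 32.5, 25.5])]
food_tin []
soup_can [(0.61, [122.1, 176.7, 15.6, 29.6]), (0.37, [255.7, 247.1, 26.6, 27.6])]
flask [(0.59, [296.6, 252.0, 28.9, 32.6])]
crank [(0.76, [222.9, 184.6, 15.0, 46.4])]
```

View pics/b11f.png

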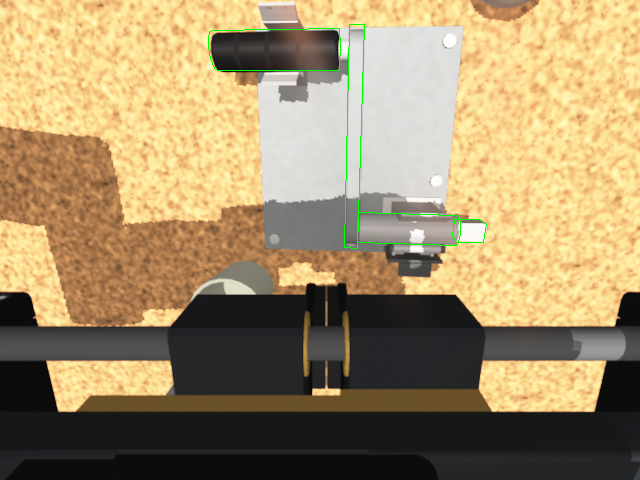

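View pics/top2.png

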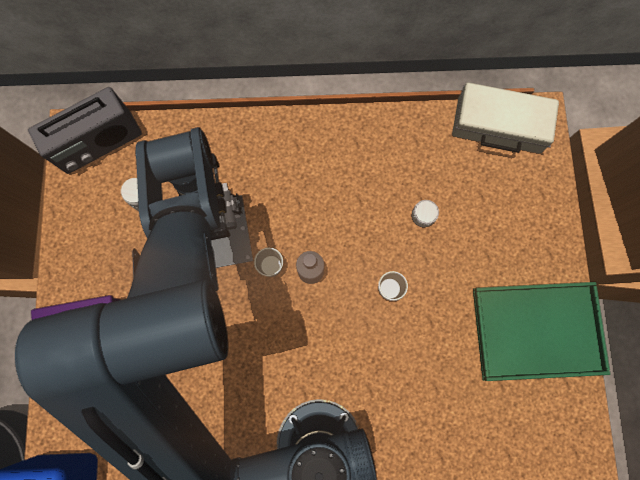

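The wrist view shows the crank on its home outline: grip in the fork at (275,50), shaft in the clip at (415,230), roller over its edge. In the top view the cups, flask and tin stand at their starting pixels, and the robot touches nothing.

```bash
python3 -c "
from rig import job
print(job.hand_in())"
```

```text
the job is handed in; nothing more can be done
None
```

The crank is stowed and the job is handed in, at about 19 s on the robot's clock.

**What I did:** I pinched the crank at mid-arm and carried it over the flask. I laid it loosely, with the shaft on the roller and the grip in the fork, and let go. Then I pushed the shaft down with closed fingertips right above the clip until it snapped through, at roughly 10 N, and hit a hard stop. I backed the arm off clear before handing in.

**Last checks:**
- **Shaft height:** the hard stop came with the fingertips about 61–62 mm above the ledge, which matches the 62 mm given for a seated shaft.
- **Jaw:** in the wrist picture the roller lies in its closed position over the edge of the shaft.
- **Crank position:** its outline matches the stowed pose to within a few pixels. The shaft may sit 2–3 mm towards +x.
- **Other things:** the two cups, the flask and the tin are at their starting pixels in the top view. The soup can is half hidden by the arm, but its visible part agrees.

**Did not agree or went less cleanly:**
- The scene camera put the shaft about 2 pixels (some 4 mm) off the stowed outline. The earlier scene pictures showed a similar offset, so I took it as calibration error.
- At the end the tin was not found by the detector, but it is plain to see in the picture.
- The tool drifted to about 4° of tilt over the run.
- The fingertip force peaked at 41 N for a moment when the shaft hit the stop. That was on the fingertips, not the gripper's body, and well under the 120 N wrist limit.

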